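# Refit the polishing wheel's drive board in its card cage

### The arm

A 7-joint arm with a two-finger parallel gripper is mounted at the origin on a cart in front of the work surface, level with it; the furniture and walls round the work are solid. World frame = base frame: x ahead of the robot, y to its left, z up, the work surface at z = 0. Lengths are in m, angles in rad, forces in N, time in s.
With the tool pointing down it reaches from about 0.4 to 0.85 m from the base axis. Payload 4.5 kg.
Tool frame: the origin (TCP) lies between the finger pads; the fingertips stand 11 mm ahead of it and the grasp point (between the pads) lies 8 mm behind it (r.nose_length is the distance from the TCP to the fingertips, in m); z points along the fingers, y is the line along which they close (so a half turn about z gives the same grasp; the last joint's range is limited). The gripper opens to 88 mm and grips with 3 to 60 N. Pads are 18 mm wide; open, the fingers measure 123 mm over their backs; the gripper's body (75 mm by 187 mm) begins 45 mm behind the grasp point.
Start: joints at [1.27, 0.689, -0.195, 1.565, 0.157, 0.902, -0.215], TCP at [0.205, -0.59, 0.25] pointing down, gripper open.
Joint ranges: [-3.01, 3.01], [-0.46, 2.08], [-1.47, 1.51], [0.13, 2.56], [-1, 4.14], [0.04, 2.09], [-2.66, 2.66]. Speed limits (rad/s): [2.57, 2.57, 3.14, 3.14, 3.14, 3.14, 3.14].

### API

Orientations are given as a unit quaternion [x, y, z, w].
In Python, from plant import get_state, snapshot, camera_model, r gives the robot as it stands.
- The arm moves only by the shell command python3 -m inch 'ROWS' [FORCE]. ROWS is text: rows parted by semicolons, each of 7 numbers parted by spaces: the opening, from -1 (shut) to 1 (fully open), then the shift along the tool's x, y, z in m, then the turn, a rotation vector about the tool's x, y, z in rad. A call has 1 to 20 rows; each row shifts and turns the commanded pose from where the row before left it, along the tool's axes as they then stand; what a row does not reach is not made up. A row lasts 1/12 s, in which the tool goes at most 41.7 mm and 7.16 degrees, less where a joint would pass 70% of its speed; a pose out of reach is approached as far as the arm can. A call is refused whole if a number of a shift passes 0.0417 or a number of a turn 0.125, either way. A call with a gripper value outside its range is refused whole. The fingers move at their own pace and stop on an object; FORCE is the grip in N (left out, the last holds). Time passes only in rows, so rows that do not move let the fingers close. It gives the time, the measured TCP pose, the force, the opening and the grip force at its end, in the units of the state.
- get_state(): the state, without advancing time (a new reading comes with each control period).
- snapshot(name): name is "scene" or "top"; returns (picture, depth): 400x640x3 uint8, red, green, blue; 400x640 float32, m along the optical axis (not along the pixel's ray), 0 where there is no reading.
- camera_model(name): a dict with "intrinsics" (3x3 intrinsics, pixels), "dist" ([k1, k2, p1, p2, k3] as OpenCV has them; the pictures are not rectified), "view" (4x4, takes a point from world to camera coordinates). Camera axes: x right, y down, z forward; pixel columns grow to the right and rows downward; lengths in m; the calibration is good to about 2 mm. A picture is of the moment at which its call begins. camera_model takes no time and is no camera call.
- r.finish_job(): hands the job in; it is judged then, once.
The state is a dict: "clock": time; "q": joint angles; "qd": joint speeds; "joint_torque": joint torques, N m; "tool_pos": TCP position; "eef_rot": TCP orientation; "contact_force": force on the tool from outside, world axes, zero at the start; "moment": the same for the moment, N m; "opening": opening from 0.0 (shut) to 1.0 (fully open); "finger_force": force on a finger pad.
Only numpy, scipy, OpenCV 4.12 (cv2) and the standard library are available. Lean on these libraries where they do the work, as an engineer would, in place of code of your own. Each camera call takes 0.05 s, during which the arm holds its last target. There are 200 camera calls.

### The job

Lift the circuit board out of its black stand by its pull and slide it straight down the two orange card guides of the open cage until it rests on the sprung contact strip, both red levers still open; the guides are clipped in by hand, so feel for the groove and never force the board. Then let go of the pull and swing the two levers in, one after the other, until both stand fully upright: their claws hook under the rails and draw the board home against the springs. Push gently, do not ram them against their stops, and leave the oil bottle, the screwdriver and the loupe where they are.

Things in the scene. Friction and masses are not known exactly. Their poses are not given: they have to be found in the camera images.
- cage: Grey card cage 140x158x90 mm, fixed, mouth up; origin under the slot's nominal middle. Two aluminium rails run along cage x, tops at z=90; each has a lip (|y| 66 to 79, 3 mm thick) under which a claw hooks. Blank cover 3 mm thick on the rails from x=40 to 88; end plates at x=-49, 89. Home: board origin at z=90, y=0, same yaw (or half-turned).
- cage_mouth (a point): Nominal top middle of the slot, cage z=69, axes as the cage. The orange slot frame is clipped in by hand: its middle lies within 12 mm of this point along cage x (not measured), in y within 0.5 mm. Its two guides (grooves |y| 46 to 50.7) have a flat head at z=68 reaching 25 mm each way in x, with a flared groove mouth 6.5 mm wide narrowing to a 4.4 mm groove, open down to z=10. Clip holds 45 N.
- strip_top (a point): Middle of the contact strip's top (66 mm long in y, moves with the slot frame in x, listed where it would be with the frame in its middle), cage z=23. The strip is sprung: 8 N to start it moving, 12.5 N at 3 mm down (home), stop at 6.5 mm. An unlocked board rests on it with its origin at cage z=93.
- card: Loose circuit board, about 0.26 kg, upright. Origin: middle of the panel's underside. Board 3 mm thick (x), 100 mm wide (y), reaching 70 mm below the origin. Panel 22x146x4 mm on top, resting on the rail lips when home. Black pull on the panel, 12 mm (x) by 46 mm (y), from 4 to 38 mm above the origin: grip it across x, middle about 30 above the origin.
- stand: Black plastic stand 62x122x46 mm, fixed; the board stands in its two slotted uprights (grooves 5.2 mm wide, top of the uprights 46 mm above the worktop), lifted straight up to take it out. Board origin starts 80 mm above the stand's origin.
- lever_l (a joint): Red lever at the board's +y end, hinge along board x, 58 mm from the middle and 3 mm above the origin. 0 = upright, closed (stop); 1.0 rad = leaning outward, open (stop). Stiff pivot (0.13 Nm) stays where left. Its claw catches the lip at 0.2 to 0.4 rad when the board rests on the strip; closing on from there pulls the board down 3 mm. Tip needs 4 to 8 N, pushed along its arc.
- lever_r (a joint): The same lever at the board's -y end, mirrored: 0 = upright, closed; 1.0 rad = leaning outward, open.
- lever_l_tip (a point): Axis of the rounded grip (9 mm diameter, 14 mm long along board x) at the end of the +y lever, 41 mm from its hinge.
- lever_r_tip (a point): The same point on the -y lever.
- oil_dropper: Small white plastic dropper bottle with red cap, 28 mm across, 67 mm tall, standing near the cage; origin under its middle. A bystander.
- driver_red: Red-handled screwdriver 170 mm long lying in front of the stand; origin under its middle. A bystander.
- loupe: Folding loupe, pale grey plates round a black lens, 24x30x15 mm lying behind the stand; origin under its middle. A bystander.

How it is judged:
By the outcome, as a careful person would: the job done as asked, in the order asked, and still so for the second after the job is handed in, with the robot touching nothing.
It also fails if it takes over 61 s, if anything falls off the work surface, if the arm or the gripper's body presses on something with over 40 N, if the wrist force passes 120 N, or if a joint passes its speed limit or range.

## Working session

There is one attempt and no reset: what is moved stays moved. The work goes in short steps, Python scripts to look and compute and a shell command to move; the robot and the scene stay as the last step left them, time stands still between calls to the robot, and variables do not carry over. Pictures are saved under pics/ and viewed, at most 10 in all, crops included, and the job is handed in when it is done.

```bash
ls; mkdir -p pics
python3 - <<'E'
from plant import get_state, snapshot, camera_model, r
import cv2,numpy as np
s=get_state();print({k:np.round(v,3).tolist() for k,v in s.items()})
for n in ("scene","top"):
    p,d=snapshot(n);cv2.imwrite(f"pics/{n}0.png",p[...,::-1]);np.savez(f"{n}0.npz",p=p,d=d)
    c=camera_model(n);print(n,np.round(c["intrinsics"],1).tolist(),c["dist"],np.round(c["view"],3).tolist())
E
```

```text
pics
{'clock': 0.0, 'q': [1.27, 0.69, -0.195, 1.566, 0.157, 0.903, -0.215], 'qd': [0.001, -0.001, -0.0, 0.0, -0.001, -0.0, 0.001], 'joint_torque': [-0.0, -52.756, -1.267, -15.343, -0.053, 0.007, 0.0], 'tool_pos': [0.205, -0.59, 0.249], 'eef_rot': [0.986, 0.167, -0.0, -0.001], 'contact_force': [-0.368, 0.21, 0.088], 'moment': [0.031, -0.051, 0.063], 'finger_force': 0.0, 'opening': 1.003}
scene [[397.5, 0.0, 319.5], [0.0, 397.5, 203.7], [0.0, 0.0, 1.0]] [0.00463287 0.         0.         0.         0.        ] [[-0.766, -0.643, 0.01, 0.372], [-0.411, 0.478, -0.777, 0.338], [0.495, -0.599, -0.63, 0.727], [0.0, 0.0, 0.0, 1.0]]
top [[426.8, 0.0, 317.2], [0.0, 426.8, 206.1], [0.0, 0.0, 1.0]] [0.03933087 0.         0.         0.         0.        ] [[-0.022, -1.0, -0.009, -0.037], [-0.983, 0.024, -0.182, 0.55], [0.182, 0.005, -0.983, 0.943], [0.0, 0.0, 0.0, 1.0]]
```

View pics/scene0.png

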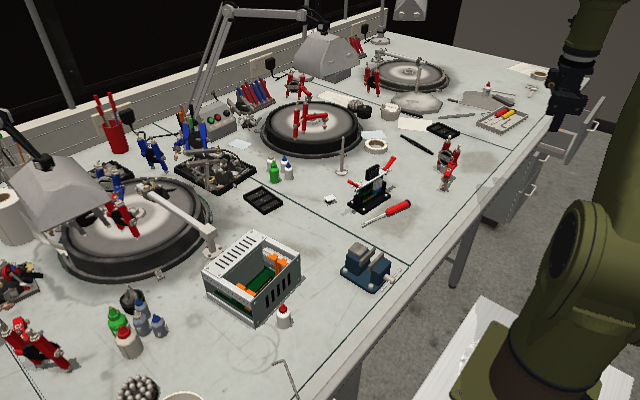

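View pics/top0.png

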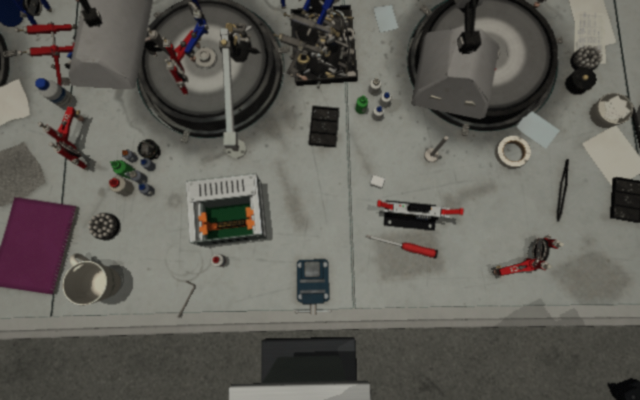

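The top view shows the cage at about (225,212) and the card in its stand at about (420,213), with red levers at its ends. The scene view shows the same layout. Next I measure and enlarge.

```bash
cat > h.py <<'E'
import cv2,numpy as np
from plant import get_state, snapshot, camera_model, r
def onplane(n,uv,z):
    c=camera_model(n);V=np.array(c["view"])
    u=cv2.undistortPoints(np.array(uv,float).reshape(-1,1,2),np.array(c["intrinsics"]),np.array(c["dist"])).reshape(-1,2)
    R=V[:3,:3];o=-R.T@V[:3,3];d=np.c_[u,np.ones(len(u))]@R
    return o+d*((z-o[2])/d[:,2])[:,None]
def proj(n,P):
    c=camera_model(n);V=np.array(c["view"])
    return cv2.projectPoints(np.array(P,float).reshape(-1,1,3),cv2.Rodrigues(V[:3,:3])[0],V[:3,3],np.array(c["intrinsics"]),np.array(c["dist"]))[0].reshape(-1,2)
def blobs(p,h,box,s=120,v=80,amin=8):
    x0,y0,x1,y1=box;H=cv2.cvtColor(p[y0:y1,x0:x1],cv2.COLOR_RGB2HSV)
    hh=H[...,0].astype(int);m=((hh>=h[0])&(hh<=h[1])) if h[0]<=h[1] else ((hh>=h[0])|(hh<=h[1]))
    m=(m&(H[...,1]>s)&(H[...,2]>v)).astype(np.uint8)
    n,l,st,ce=cv2.connectedComponentsWithStats(m)
    return [(ce[i]+[x0,y0],st[i],np.argwhere(l==i)[:,::-1]+[x0,y0]) for i in range(1,n) if st[i][4]>=amin]
E
python3 - <<'E'
from h import *
np.set_printoptions(precision=4,suppress=True)
t=np.load("top0.npz");p,d=t["p"],t["d"];q=np.load("scene0.npz")["p"]
a=cv2.resize(p[165:265,175:275],(400,400),interpolation=2);b=cv2.resize(p[165:265,365:465],(400,400),interpolation=2)
c=cv2.resize(q[220:340,190:310],(400,400)[:2],interpolation=2)[:, :];e=cv2.resize(q[140:240,330:430],(400,400),interpolation=2)
cv2.imwrite("pics/z0.png",cv2.resize(np.vstack([np.hstack([a,b]),np.hstack([c,e])]),(600,600))[...,::-1])
for n,im,bx in(("top",p,(370,190,470,260)),("scene",q,(330,140,430,240))):
    for ce,st,pt in blobs(im,(170,8),bx): print(n,"red",ce,st,onplane(n,[ce],.105))
for n,im,bx in(("top",p,(185,170,275,250)),("scene",q,(195,220,310,340))):
    for ce,st,pt in blobs(im,(8,22),bx): print(n,"or",ce,st,onplane(n,[ce],.068), cv2.minAreaRect(pt.astype(np.float32)))
for u,v in [(385,206),(460,211),(425,208),(190,180),(258,180),(190,243),(262,238)]:
    z=d[v,u];cam=camera_model("top");V=np.array(cam["view"]);K=cam["intrinsics"]
    print((u,v),V[:3,:3].T@(np.array([(u-K[0][2])/K[0][0]*z,(v-K[1][2])/K[1][1]*z,z])-V[:3,3]))
E
```

```text
top red [384.4304 204.7975] [ 7 10 16  9 79] [[ 0.5379 -0.198   0.105 ]]
top red [452.1589 211.1308] [ 71  18  22   7 107] [[ 0.5204 -0.3441  0.105 ]]
top red [418.4672 249.3089] [ 32  53  34  14 259] [[ 0.439  -0.2657  0.105 ]]
scene red [389.2353 162.7794] [53 16 13 15 68] [[ 0.5137 -0.3362  0.105 ]]
scene red [352.9688 183.3438] [18 40 11  8 32] [[ 0.5328 -0.1906  0.105 ]]
scene red [396.8365 207.4843] [ 56  61  23  14 159] [[ 0.3935 -0.1799  0.105 ]]
top or [248.8102 217.6569] [ 60  37   9  23 137] [[0.5225 0.1058 0.068 ]] ((249.1700439453125, 217.88070678710938), (22.157833099365234, 7.19595193862915), 85.91438293457031)
top or [203.2171 223.2171] [ 13  42  10  23 152] [[0.5122 0.209  0.068 ]] ((202.59310913085938, 223.11724853515625), (22.256189346313477, 8.304548263549805), 85.2363510131836)
top or [213.92 226.04] [27 54  5  6 25] [[0.5052 0.1846 0.068 ]] ((214.0, 226.5), (5.0, 4.0), 90.0)
scene or [277.3267 262.797 ] [ 72  33  21  26 202] [[0.5119 0.1131 0.068 ]] ((278.27691650390625, 264.015380859375), (24.206798553466797, 17.54115867614746), 74.74488067626953)
scene or [246.0108 289.2903] [41 62 22 15 93] [[0.5092 0.2063 0.068 ]] ((245.87091064453125, 289.19525146484375), (22.309255599975586, 5.402658939361572), 27.758541107177734)
scene or [247.1429 308.2857] [50 86  6  5 14] [[0.4726 0.2362 0.068 ]] ((247.26919555664062, 308.34613037109375), (6.37905216217041, 1.941450834274292), 33.6900634765625)
(385, 206) [ 0.5352 -0.1992  0.1052]
(460, 211) [ 0.5184 -0.3587  0.1158]
(425, 208) [ 0.5263 -0.283   0.1189]
(190, 180) [0.6086 0.2364 0.0895]
(258, 180) [0.6181 0.0899 0.0366]
(190, 243) [ 0.4752  0.2602 -0.0034]
(262, 238) [0.4798 0.0814 0.0274]
```

View pics/z0.png

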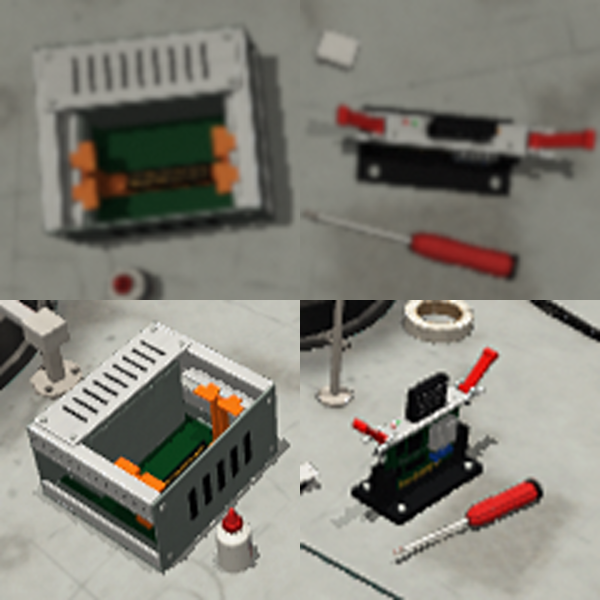

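The zoom shows the cage (orange guides at top px (203,223) and (250,219)) and the card in its stand, with the pull at about (419,208). I fit the poses with rays and depth before moving.

```bash
cat >> h.py <<'E'
def cloud(n,d):
    c=camera_model(n);V=np.array(c["view"]);h,w=d.shape
    uv=np.stack(np.meshgrid(np.arange(w),np.arange(h)),-1).reshape(-1,1,2).astype(float)
    u=cv2.undistortPoints(uv,np.array(c["intrinsics"]),np.array(c["dist"])).reshape(-1,2)
    P=np.c_[u,np.ones(len(u))]*d.reshape(-1,1)
    return ((P-V[:3,3])@V[:3,:3]).reshape(h,w,3)
E
python3 - <<'E'
from h import *
np.set_printoptions(precision=4,suppress=True)
for n in("top","scene"):
    t=np.load(n+"0.npz");p,d=t["p"],t["d"];C=cloud(n,d)
    print(n)
    # pull: dark, z .09-.125 in card area
    g=p.max(2)
    m=(C[...,0]>.46)&(C[...,0]<.6)&(C[...,1]<-.2)&(C[...,1]>-.35)&(g<50)&(C[...,2]>.1)&(C[...,2]<.13)
    q=C[m];print("pull",m.sum(),q.mean(0),cv2.minAreaRect((q[:,:2]*1000).astype(np.float32)),q[:,2].max())
    m=(C[...,0]>.46)&(C[...,0]<.6)&(C[...,1]<-.18)&(C[...,1]>-.37)&(g>140)&(p.min(2)>110)&(C[...,2]>.075)&(C[...,2]<.095)
    q=C[m];print("panel",m.sum(),q.mean(0),cv2.minAreaRect((q[:,:2]*1000).astype(np.float32)))
    m=(C[...,0]>.4)&(C[...,0]<.68)&(C[...,1]<.3)&(C[...,1]>.03)&(C[...,2]>.082)&(C[...,2]<.1)
    q=C[m];print("cage top",m.sum(),cv2.minAreaRect((q[:,:2]*1000).astype(np.float32)),q[:,2].mean())
    H=cv2.cvtColor(p,cv2.COLOR_RGB2HSV)
    m=(H[...,0]>=8)&(H[...,0]<=22)&(H[...,1]>120)&(H[...,2]>80)&(C[...,0]>.4)&(C[...,0]<.62)&(C[...,1]>.05)&(C[...,1]<.28)&(C[...,2]>.058)&(C[...,2]<.078)
    q=C[m];
    for w in(q[q[:,1]<.157],q[q[:,1]>.157]): print("guide",len(w),w.mean(0),cv2.minAreaRect((w[:,:2]*1000).astype(np.float32)))
    for box,hh in(((370,190,470,240),(170,8)),((185,170,275,250),(8,22))):
        if n=="top":
            for ce,st,pt in blobs(p,hh,box):
                x=onplane(n,pt,.105 if hh[0]==170 else .068); print(hh[0],x.mean(0)[:2],cv2.minAreaRect((x[:,:2]*1000).astype(np.float32)))
    
print(onplane("top",[[203.3,222.7],[250,219]],.068),onplane("top",[[419,207.7]],.118))
E
```

```text
top
pull 139 [ 0.5281 -0.2692  0.1168] ((529.166259765625, -271.0642395019531), (44.15304183959961, 12.939934730529785), 83.4968490600586) 0.12352754818313556
panel 164 [ 0.5288 -0.2734  0.0854] ((529.0128173828125, -281.4125671386719), (119.84117889404297, 18.847793579101562), 83.32038116455078)
cage top 2227 ((543.9559936523438, 159.310302734375), (144.02340698242188, 160.01412963867188), 5.184062480926514) 0.0930370552796609
guide 109 [0.5218 0.1044 0.0695] ((521.0734252929688, 103.7567367553711), (49.25983810424805, 13.998091697692871), 5.590739727020264)
guide 132 [0.5116 0.2095 0.0695] ((511.03155517578125, 211.0074462890625), (49.44206237792969, 16.758180618286133), 5.965636730194092)
170 [ 0.538 -0.198] ((537.3877563476562, -198.38693237304688), (34.34041976928711, 13.503061294555664), 69.62911224365234)
170 [ 0.5204 -0.3441] ((521.6983032226562, -342.75201416015625), (45.242610931396484, 13.385566711425781), 85.6939926147461)
8 [0.5225 0.1058] ((522.17138671875, 105.04592895507812), (51.22290802001953, 16.292760848999023), 4.502579689025879)
8 [0.5123 0.209 ] ((512.443847656
[... 284 characters left out ...]
), (44.2226448059082, 11.558143615722656), 79.44659423828125) 0.11964930719217536
panel 146 [ 0.526  -0.2644  0.0842] ((528.0943603515625, -272.0521240234375), (147.41763305664062, 23.572105407714844), 82.80143737792969)
cage top 2006 ((542.2924194335938, 159.49496459960938), (143.00643920898438, 159.8643341064453), 4.892150402069092) 0.09061631818489295
guide 126 [0.5192 0.1051 0.0675] ((520.4966430664062, 103.80261993408203), (50.481201171875, 20.05741310119629), 8.335461616516113)
guide 84 [0.5103 0.2069 0.0683] ((510.1841735839844, 206.83253479003906), (48.595455169677734, 10.096874237060547), 5.862245559692383)
[[0.5134 0.2088 0.068 ]
 [0.5193 0.1031 0.068 ]] [[ 0.5274 -0.2698  0.118 ]]
```

Both views agree. The pull is at about (0.5275,-0.271), yaw -0.118. The slot middle is at about (0.516,0.157), yaw 0.09. I move above the card, turning first.

```bash
python3 -m inch '1 0 0 0 0 0 -.1117;1 0 0 0 0 0 -.1117;1 0 0 0 0 0 -.1117;1 0 0 0 0 0 -.1117;1 0 0 0 0 0 -.1117;1 0 0 0 0 0 -.1117;1 0 0 0 0 0 -.1117;1 0 0 0 0 0 -.1117;1 0 0 0 0 0 -.1117;1 0 0 0 0 0 -.1117' 20
python3 -m inch '1 .0254 .0202 0 0 0 0;1 .0254 .0202 0 0 0 0;1 .0254 .0202 0 0 0 0;1 .0254 .0202 0 0 0 0;1 .0254 .0202 0 0 0 0;1 .0254 .0202 0 0 0 0;1 .0254 .0202 0 0 0 0;1 .0254 .0202 0 0 0 0;1 .0254 .0202 0 0 0 0;1 .0254 .0202 0 0 0 0;1 .0254 .0202 0 0 0 0;1 .0254 .0202 0 0 0 0;1 .0254 .0202 0 0 0 0;1 .0254 .0202 0 0 0 0;1 0 0 0 0 0 0;1 0 0 0 0 0 0'
cat >> h.py <<'E'
from scipy.spatial.transform import Rotation as Ro
def rel(x,y,yaw):
    "tool-frame shift & turn to world xy with tool-y along angle yaw"
    s=get_state();R=Ro.from_quat(s["eef_rot"]);dw=np.array([x,y,0])-[*s["tool_pos"][:2],0]
    Rt=Ro.from_matrix(np.c_[[-np.sin(yaw),np.cos(yaw),0],[np.cos(yaw),np.sin(yaw),0],[0,0,-1]])
    print("t",round(s["clock"],2),"pos",np.round(s["tool_pos"],4),"F",np.round(s["contact_force"],1),"M",np.round(s["moment"],2),"shift",np.round(R.inv().apply(dw),4),"turn",np.round((R.inv()*Rt).as_rotvec(),4),"open",round(float(s["opening"]),3),np.round(s["finger_force"],1))
E
python3 -c "
from h import *
rel(.5275,-.271,-.118)"
```

```text
clock: 0.93
tool_pos: [0.2051, -0.5901, 0.2493]
eef_rot: [0.746, 0.666, 0.0, -0.0]
contact_force: [0.5, -0.8, -0.0]
opening: 1.002
finger_force: 0.0
clock: 2.27
tool_pos: [0.5297, -0.2683, 0.2494]
eef_rot: [0.746, 0.666, 0.0, -0.0]
contact_force: [-0.6, -0.6, -0.0]
opening: 0.999
finger_force: 0.0
t 2.27 pos [ 0.5297 -0.2683  0.2494] F [-0.6 -0.6 -0. ] M [-0.11 -0.07  0.01] shift [-0.0029 -0.0019 -0.    ] turn [ 0.0001 -0.0012  0.0037] open 0.999 0.0
```

```bash
python3 -m inch '1 -.0029 -.0019 .02 0 0 .0037;1 0 0 .025 0 0 0;1 0 0 .025 0 0 0;1 0 0 .025 0 0 0;1 0 0 .025 0 0 0;1 0 0 .017 0 0 0;1 0 0 .01 0 0 0;1 0 0 0 0 0 0;-1 0 0 0 0 0 0;-1 0 0 0 0 0 0;-1 0 0 0 0 0 0;-1 0 0 0 0 0 0;-1 0 0 0 0 0 0;-1 0 0 0 0 0 0;-1 0 0 0 0 0 0;-1 0 0 0 0 0 0' 30
python3 -c "
from h import *
rel(.5275,-.271,-.118)"
```

```text
clock: 3.6
tool_pos: [0.5262, -0.2735, 0.1028]
eef_rot: [0.749, 0.662, -0.0, 0.0]
contact_force: [-0.2, 0.4, 0.1]
opening: 0.419
finger_force: 0.0
t 3.6 pos [ 0.5262 -0.2735  0.1028] F [-0.2  0.4  0.1] M [-0.03 -0.07 -0.01] shift [ 0.0026  0.001  -0.    ] turn [ 0.0002  0.0002 -0.0046] open 0.419 0.0
```

```bash
python3 -m inch '-1 .002 0 0 0 0 0;-1 0 .001 0 0 0 0;-1 0 0 0 0 0 0;-1 0 0 0 0 0 0;-1 0 0 0 0 0 0;-1 0 0 0 0 0 0;-1 0 0 0 0 0 0' 
python3 -c "
from h import *
rel(.5275,-.271,-.118)"
```

```text
clock: 4.18
tool_pos: [0.5281, -0.2715, 0.1028]
eef_rot: [0.749, 0.663, 0.001, 0.0]
contact_force: [1.9, -0.6, -1.8]
opening: 0.136
finger_force: 29.7
t 4.18 pos [ 0.5281 -0.2715  0.1028] F [ 1.9 -0.6 -1.8] M [-0.05 -0.65  0.06] shift [ 0.0004 -0.0007 -0.    ] turn [ 0.0014 -0.0002 -0.0045] open 0.136 29.7
```

```bash
python3 -m inch '-1 0 0 -.004 0 0 0;-1 0 0 -.006 0 0 0;-1 0 0 -.008 0 0 0;-1 0 0 -.01 0 0 0;-1 0 0 -.01 0 0 0;-1 0 0 -.015 0 0 0;-1 0 0 -.02 0 0 0;-1 0 0 -.02 0 0 0;-1 0 0 -.017 0 0 0;-1 0 0 0 0 0 0;-1 0 0 0 0 0 0' 
python3 -c "
from h import *
rel(.516,.157,.09)"
```

```text
clock: 5.1
tool_pos: [0.5266, -0.2718, 0.2137]
eef_rot: [0.749, 0.662, -0.0, 0.0]
contact_force: [0.2, -0.6, -2.3]
opening: 0.135
finger_force: 29.8
t 5.1 pos [ 0.5266 -0.2718  0.2137] F [ 0.2 -0.6 -2.3] M [-0.07 -0.08  0.04] shift [ 4.243e-01 -6.320e-02 -4.000e-04] turn [-2.000e-04  1.000e-03 -2.132e-01] open 0.135 29.8
```

```bash
python3 -m inch '-1 .015 -.0022 0 0 0 0;-1 .03 -.0045 0 0 0 0;-1 .03 -.0045 0 0 0 0;-1 .03 -.0045 0 0 0 0;-1 .03 -.0045 0 0 0 0;-1 .03 -.0045 0 0 0 0;-1 .03 -.0045 0 0 0 0;-1 .03 -.0045 0 0 0 0;-1 .03 -.0045 0 0 0 0;-1 .03 -.0045 0 0 0 0;-1 .03 -.0045 0 0 0 0;-1 .03 -.0045 0 0 0 0;-1 .03 -.0045 0 0 0 0;-1 .03 -.0045 0 0 0 0;-1 .0193 -.0025 0 0 0 -.0532;-1 0 0 0 0 0 -.08;-1 0 0 0 0 0 -.08;-1 0 0 0 0 0 0;-1 0 0 0 0 0 0;-1 0 0 0 0 0 0'
python3 - <<'E'
from h import *
rel(.516,.157,.09)
for n in("scene","top"):
    p,d=snapshot(n);np.savez(n+"1.npz",p=p,d=d)
    b=(170,120,330,320) if n=="scene" else (165,140,290,270)
    cv2.imwrite(f"pics/{n}1.png",cv2.resize(p[b[1]:b[3],b[0]:b[2]],None,fx=3,fy=3,interpolation=2)[...,::-1])
np.set_printoptions(precision=4,suppress=True)
t=np.load("scene1.npz");p,d=t["p"],t["d"];C=cloud("scene",d);z0=get_state()["tool_pos"][2]-.0228
m=(p.min(2)>110)&(C[...,2]>z0-.002)&(C[...,2]<z0+.012)&(C[...,1]>.05)&(C[...,1]<.27)&(C[...,0]>.45)&(C[...,0]<.58)
q=C[m];print("panel",len(q),q.mean(0),cv2.minAreaRect((q[:,:2]*1000).astype(np.float32)))
E
```

```text
clock: 6.77
tool_pos: [0.516, 0.1564, 0.212]
eef_rot: [0.675, 0.737, -0.001, -0.0]
contact_force: [0.5, 0.4, -2.0]
opening: 0.136
finger_force: 29.8
t 6.77 pos [0.516  0.1564 0.212 ] F [ 0.5  0.4 -2. ] M [-0.06 -0.07  0.01] shift [ 0.0006  0.     -0.    ] turn [-0.0018  0.001  -0.0022] open 0.136 29.8
panel 231 [0.5089 0.1881 0.1931] ((512.6862182617188, 172.5161895751953), (23.163503646850586, 113.60950469970703), 5.093459129333496)
```

View pics/scene1.png

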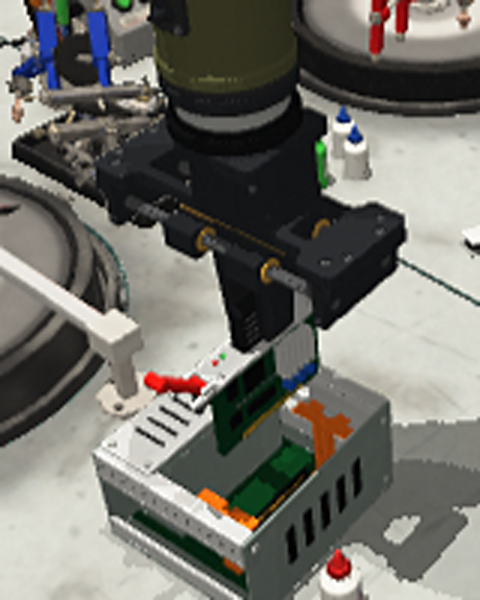

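The picture shows the board hanging upright over the slot, with both levers open. I lower it to just above the guide heads and then feel.

```bash
python3 -m inch '-1 .0005 0 .01 0 0 -.002;-1 0 0 .01 0 0 0;-1 0 0 .01 0 0 0;-1 0 0 .01 0 0 0;-1 0 0 .005 0 0 0;-1 0 0 0 0 0 0;-1 0 0 0 0 0 0' 
python3 -c "
from h import *
rel(.516,.157,.09)"
python3 -m inch '-1 0 0 .002 0 0 0;-1 0 0 .002 0 0 0;-1 0 0 .002 0 0 0;-1 0 0 .002 0 0 0;-1 0 0 0 0 0 0' 
python3 -c "
from h import *
rel(.516,.157,.09)"
```

```text
clock: 7.45
tool_pos: [0.5163, 0.1578, 0.1672]
eef_rot: [0.674, 0.739, -0.0, -0.0]
contact_force: [0.1, 0.5, -1.5]
opening: 0.133
finger_force: 29.8
t 7.45 pos [0.5163 0.1578 0.1672] F [ 0.1  0.5 -1.5] M [-0.05 -0.07  0.02] shift [-0.0007 -0.0004  0.    ] turn [-0.0009  0.0002  0.0027] open 0.133 29.8
clock: 7.87
tool_pos: [0.5164, 0.1577, 0.1595]
eef_rot: [0.674, 0.739, -0.0, -0.0]
contact_force: [0.4, 0.1, -2.8]
opening: 0.136
finger_force: 29.8
t 7.87 pos [0.5164 0.1577 0.1595] F [ 0.4  0.1 -2.8] M [-0.05 -0.07 -0.04] shift [-0.0006 -0.0005  0.    ] turn [-0.0003  0.0002  0.0025] open 0.136 29.8
```

```bash
python3 -m inch '-1 0 0 .002 0 0 0;-1 0 0 .002 0 0 0;-1 0 0 0 0 0 0' 
python3 -m inch '-1 0 0 .002 0 0 0;-1 0 0 .002 0 0 0;-1 0 0 0 0 0 0' 
python3 -c "
from h import *
rel(.516,.157,.09)"
```

```text
clock: 8.12
tool_pos: [0.5164, 0.1576, 0.1554]
eef_rot: [0.674, 0.739, -0.0, -0.0]
contact_force: [-0.2, 0.8, -2.2]
opening: 0.132
finger_force: 29.8
clock: 8.37
tool_pos: [0.5164, 0.1576, 0.1513]
eef_rot: [0.674, 0.739, -0.0, -0.0]
contact_force: [-0.8, 1.3, -1.6]
opening: 0.132
finger_force: 29.8
t 8.37 pos [0.5164 0.1576 0.1513] F [-0.8  1.3 -1.6] M [-0.08 -0.1  -0.02] shift [-0.0006 -0.0004  0.    ] turn [-0.0006  0.0003  0.0026] open 0.132 29.8
```

It is in the groove: 9 mm below the heads with only light side forces. Carrying on down in checked steps.

```bash
python3 -m inch '-1 0 0 .002 0 0 0;-1 0 0 .003 0 0 0;-1 0 0 .003 0 0 0;-1 0 0 0 0 0 0' 
python3 -m inch '-1 0 0 .003 0 0 0;-1 0 0 .003 0 0 0;-1 0 0 .003 0 0 0;-1 0 0 0 0 0 0' 
python3 -c "
from h import *
rel(.516,.157,.09)"
```

```text
clock: 8.7
tool_pos: [0.5162, 0.1576, 0.1431]
eef_rot: [0.674, 0.739, -0.001, -0.0]
contact_force: [-0.1, -0.6, -1.9]
opening: 0.134
finger_force: 29.8
clock: 9.03
tool_pos: [0.5162, 0.1576, 0.134]
eef_rot: [0.674, 0.739, -0.001, -0.0]
contact_force: [0.3, 0.8, -2.6]
opening: 0.137
finger_force: 29.8
t 9.03 pos [0.5162 0.1576 0.134 ] F [ 0.3  0.8 -2.6] M [-0.02 -0.04 -0.01] shift [-0.0006 -0.0003  0.    ] turn [-0.0011  0.0004  0.0026] open 0.137 29.8
```

```bash
python3 -m inch '-1 0 0 .003 0 0 0;-1 0 0 .003 0 0 0;-1 0 0 .003 0 0 0;-1 0 0 0 0 0 0' 
python3 -m inch '-1 0 0 .003 0 0 0;-1 0 0 .002 0 0 0;-1 0 0 0 0 0 0;-1 0 0 0 0 0 0' 
python3 -m inch '-1 0 0 .001 0 0 0;-1 0 0 .001 0 0 0;-1 0 0 .001 0 0 0;-1 0 0 0 0 0 0;-1 0 0 0 0 0 0'
```

```text
clock: 9.37
tool_pos: [0.5162, 0.1576, 0.1251]
eef_rot: [0.674, 0.739, -0.0, -0.0]
contact_force: [0.0, -0.4, -2.3]
opening: 0.131
finger_force: 29.8
clock: 9.7
tool_pos: [0.5165, 0.1578, 0.1206]
eef_rot: [0.674, 0.739, -0.0, -0.0]
contact_force: [0.5, 0.1, -1.1]
opening: 0.137
finger_force: 29.8
clock: 10.12
tool_pos: [0.5165, 0.1577, 0.1176]
eef_rot: [0.674, 0.739, -0.0, 0.0]
contact_force: [0.1, -0.3, -1.7]
opening: 0.136
finger_force: 29.8
```

```bash
python3 -m inch '-1 0 0 .001 0 0 0;-1 0 0 .0005 0 0 0;-1 0 0 0 0 0 0'; python3 -m inch '-1 0 0 .0005 0 0 0;-1 0 0 .0005 0 0 0;-1 0 0 0 0 0 0;-1 0 0 0 0 0 0'
```

```text
clock: 10.37
tool_pos: [0.5165, 0.1577, 0.1161]
eef_rot: [0.674, 0.739, -0.0, 0.0]
contact_force: [0.3, -0.7, -2.2]
opening: 0.131
finger_force: 29.8
clock: 10.7
tool_pos: [0.5168, 0.1578, 0.1157]
eef_rot: [0.674, 0.739, 0.0, 0.0]
contact_force: [-0.4, -0.8, 3.9]
opening: 0.132
finger_force: 29.9
```

The board rests on the strip with about 6 N. I release, retreat straight up and check.

```bash
python3 -m inch '-.2 0 0 0 0 0 0;-.2 0 0 0 0 0 0;-.2 0 0 0 0 0 0;-.2 0 0 0 0 0 0;-.2 0 0 0 0 0 0' ; python3 -m inch '-.2 0 0 -.01 0 0 0;-.2 0 0 -.02 0 0 0;-.2 0 0 -.025 0 0 0;-.2 0 0 -.025 0 0 0;-1 .03 0 0 0 0 0;-1 .035 0 0 0 0 0;-1 .035 0 0 0 0 0;-1 .02 0 0 0 0 0;-1 0 0 0 0 0 0;-1 0 0 0 0 0 0'
python3 - <<'E'
from h import *
np.set_printoptions(precision=4,suppress=True)
R=np.array([-.0899,.996]);rel(*(np.array([.5165,.1577])+.12*R),.09)
out=[]
for n in("scene","top"):
    p,d=snapshot(n);np.savez(n+"2.npz",p=p,d=d);C=cloud(n,d)
    b=(190,210,310,330) if n=="scene" else (170,150,280,260)
    out.append(cv2.resize(p[b[1]:b[3],b[0]:b[2]],(400,400),interpolation=2))
    H=cv2.cvtColor(p,cv2.COLOR_RGB2HSV)
    m=((H[...,0]>170)|(H[...,0]<8))&(H[...,1]>120)&(H[...,2]>60)&(C[...,2]>.095)&(C[...,2]<.15)&(C[...,1]>.03)&(C[...,1]<.28)&(C[...,0]>.45)&(C[...,0]<.58)
    for q in(C[m&(C[...,1]<.157)],C[m&(C[...,1]>.157)]):
        if len(q): print(n,"lever",len(q),q.min(0),q.max(0))
    m=(p.min(2)>110)&(C[...,2]>.09)&(C[...,2]<.103)&(C[...,1]>.06)&(C[...,1]<.255)&(C[...,0]>.49)&(C[...,0]<.54)
    print("panel z",m.sum(),np.median(C[m],0))
cv2.imwrite("pics/c2.png",np.hstack(out)[...,::-1])
E
```

```text
clock: 11.12
tool_pos: [0.5165, 0.1578, 0.1151]
eef_rot: [0.674, 0.739, -0.0, -0.0]
contact_force: [-0.1, -0.3, -0.1]
opening: 0.4
finger_force: 0.0
clock: 11.95
tool_pos: [0.5049, 0.2785, 0.1957]
eef_rot: [0.673, 0.74, 0.0, -0.0]
contact_force: [0.4, -1.4, -0.7]
opening: 0.006
finger_force: 0.0
t 11.95 pos [0.5049 0.2785 0.1957] F [ 0.4 -1.4 -0.7] M [-0.12 -0.05  0.  ] shift [-0.0014  0.0007 -0.    ] turn [ 0.0002 -0.0005  0.0053] open 0.006 0.0
scene lever 115 [0.5141 0.0668 0.0955] [0.5312 0.105  0.1274]
scene lever 84 [0.5001 0.1937 0.0967] [0.5188 0.2499 0.1284]
panel z 352 [0.5104 0.1541 0.0967]
top lever 90 [0.5178 0.0638 0.0952] [0.5308 0.1022 0.1298]
top lever 101 [0.5045 0.2116 0.0981] [0.5171 0.2457 0.1313]
panel z 243 [0.5151 0.1117 0.0977]
```

View pics/c2.png

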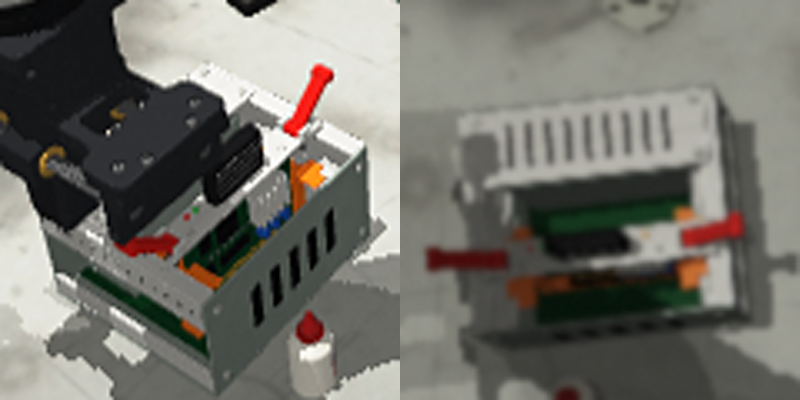

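The picture shows the board seated at resting height, panel top at 97 mm, with both levers open; the bottle has not moved. I go down outside the +y lever.

```bash
python3 -m inch '-1 0 .0007 .02 0 0 .005;-1 0 0 .025 0 0 0;-1 0 0 .025 0 0 0;-1 0 0 .01 0 0 0;-1 0 0 0 0 0 0;-1 -.004 0 0 0 0 0;-1 -.003 0 0 0 0 0;-1 0 0 0 0 0 0;-1 0 0 0 0 0 0' ; python3 -c "
from h import *
rel(.5165,.1577,.09)"; python3 -m inch '-1 -.002 0 0 0 0 0;-1 -.002 0 0 0 0 0;-1 0 0 0 0 0 0';python3 -m inch '-1 -.002 0 0 0 0 0;-1 -.002 0 0 0 0 0;-1 0 0 0 0 0 0'; python3 -c "
from h import *
rel(.5165,.1577,.09)"
```

```text
clock: 12.8
tool_pos: [0.5076, 0.2701, 0.1164]
eef_rot: [0.676, 0.737, 0.001, 0.0]
contact_force: [0.2, -0.3, -0.1]
opening: 0.002
finger_force: 0.0
t 12.8 pos [0.5076 0.2701 0.1164] F [ 0.2 -0.3 -0.1] M [-0.02 -0.06  0.01] shift [-1.128e-01 -9.000e-04 -1.000e-04] turn [ 0.002  -0.0006 -0.0035] open 0.002 0.0
clock: 13.05
tool_pos: [0.5073, 0.2658, 0.1155]
eef_rot: [0.676, 0.737, -0.0, 0.0]
contact_force: [-0.5, 0.5, -0.4]
opening: 0.005
finger_force: 0.0
clock: 13.3
tool_pos: [0.5076, 0.2617, 0.1151]
eef_rot: [0.676, 0.737, -0.0, 0.0]
contact_force: [-1.0, -0.5, -0.3]
opening: 0.001
finger_force: 0.0
t 13.3 pos [0.5076 0.2617 0.1151] F [-1.  -0.5 -0.3] M [-0.01 -0.1  -0.01] shift [-1.044e-01 -1.000e-04  1.000e-04] turn [-0.0002  0.0007 -0.0029] open 0.001 0.0
```

```bash
python3 -m inch '-1 -.002 0 0 0 0 0;-1 -.001 0 0 0 0 0;-1 0 0 0 0 0 0';python3 -m inch '-1 -.0012 0 -.0017 0 0 0;-1 -.0012 0 -.0017 0 0 0;-1 0 0 0 0 0 0'; python3 -m inch '-1 -.0014 0 -.0016 0 0 0;-1 -.0014 0 -.0016 0 0 0;-1 0 0 0 0 0 0'; python3 -c "
from h import *
rel(.5165,.1577,.09)"
```

```text
clock: 13.55
tool_pos: [0.5078, 0.259, 0.1151]
eef_rot: [0.676, 0.737, -0.0, 0.0]
contact_force: [0.1, 0.3, -0.3]
opening: 0.003
finger_force: 0.0
clock: 13.8
tool_pos: [0.5082, 0.257, 0.119]
eef_rot: [0.676, 0.737, 0.0, 0.0]
contact_force: [-0.5, 0.8, 1.0]
opening: 0.007
finger_force: 0.2
clock: 14.05
tool_pos: [0.5084, 0.2545, 0.1223]
eef_rot: [0.676, 0.737, 0.001, -0.0]
contact_force: [0.4, 1.9, -0.7]
opening: 0.005
finger_force: 0.6
t 14.05 pos [0.5084 0.2545 0.1223] F [ 0.4  1.9 -0.7] M [ 0.23 -0.07 -0.02] shift [-0.0972 -0.0004 -0.0001] turn [ 0.0008 -0.0009 -0.0025] open 0.005 0.6
```

```bash
python3 -m inch '-1 -.0016 0 -.0013 0 0 0;-1 -.0016 0 -.0013 0 0 0;-1 0 0 0 0 0 0';python3 -m inch '-1 -.0016 0 -.0012 0 0 0;-1 -.0016 0 -.0012 0 0 0;-1 0 0 0 0 0 0'; python3 -m inch '-1 -.0017 0 -.0011 0 0 0;-1 -.0017 0 -.0011 0 0 0;-1 0 0 0 0 0 0'
python3 - <<'E'
from h import *
rel(.5165,.1577,.09)
out=[]
for n in("scene","top"):
    p,d=snapshot(n)
    b=(190,210,310,330) if n=="scene" else (170,150,280,260)
    out.append(cv2.resize(p[b[1]:b[3],b[0]:b[2]],(400,400),interpolation=2))
cv2.imwrite("pics/c3.png",np.hstack(out)[...,::-1])
E
```

```text
clock: 14.3
tool_pos: [0.5088, 0.2525, 0.125]
eef_rot: [0.675, 0.738, 0.001, -0.001]
contact_force: [0.0, 4.0, 1.7]
opening: 0.008
finger_force: 2.3
clock: 14.55
tool_pos: [0.5091, 0.2498, 0.1276]
eef_rot: [0.675, 0.738, 0.002, -0.001]
contact_force: [-0.9, 4.3, 1.8]
opening: 0.006
finger_force: 2.7
clock: 14.8
tool_pos: [0.5095, 0.2466, 0.1299]
eef_rot: [0.675, 0.738, 0.002, -0.001]
contact_force: [-1.4, 5.7, 2.0]
opening: 0.007
finger_force: 2.8
t 14.8 pos [0.5095 0.2466 0.1299] F [-1.4  5.7  2. ] M [1.05 0.01 0.01] shift [-0.0892 -0.0009 -0.0003] turn [ 0.0023 -0.0037 -0.0013] open 0.007 2.8
```

View pics/c3.png

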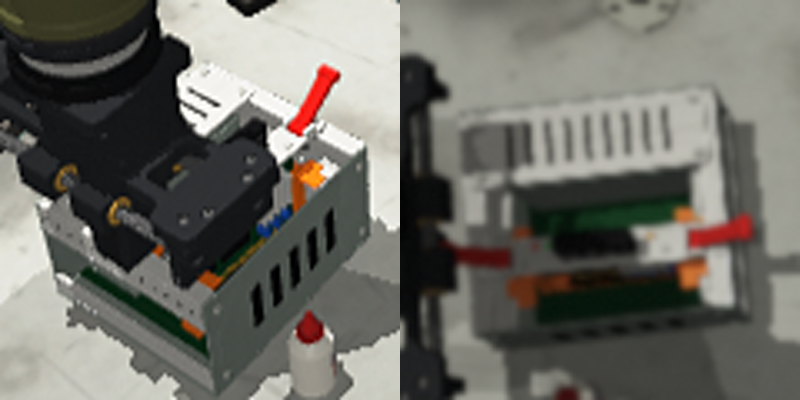

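The +y lever is moving in under about 6 N. I keep following its arc.

```bash
python3 -m inch '-1 -.0018 0 -.001 0 0 0;-1 -.0018 0 -.001 0 0 0;-1 0 0 0 0 0 0';python3 -m inch '-1 -.0018 0 -.0008 0 0 0;-1 -.0018 0 -.0008 0 0 0;-1 0 0 0 0 0 0'; python3 -m inch '-1 -.0018 0 -.0005 0 0 0;-1 -.0018 0 -.0005 0 0 0;-1 0 0 0 0 0 0'; python3 -c "
from h import *
rel(.5165,.1577,.09)"
```

```text
clock: 15.15
tool_pos: [0.5099, 0.243, 0.132]
eef_rot: [0.675, 0.738, 0.002, -0.001]
contact_force: [-0.5, 4.9, 4.0]
opening: -0.0
finger_force: 2.7
clock: 15.4
tool_pos: [0.5101, 0.2405, 0.1337]
eef_rot: [0.675, 0.738, 0.003, -0.001]
contact_force: [-0.6, 6.8, 4.3]
opening: 0.005
finger_force: 3.5
clock: 15.65
tool_pos: [0.5108, 0.2383, 0.1352]
eef_rot: [0.675, 0.738, 0.004, -0.001]
contact_force: [-0.7, 9.2, 6.9]
opening: 0.0
finger_force: 4.3
t 15.65 pos [0.5108 0.2383 0.1352] F [-0.7  9.2  6.9] M [ 1.6   0.08 -0.03] shift [-0.0808 -0.0016 -0.0006] turn [ 0.0044 -0.0075  0.0001] open 0.0 4.3
```

```bash
cat >> h.py <<'E'
def lev():
    a=.09;o=np.array([.5165,.1577])
    for n in("scene","top"):
        p,d=snapshot(n);C=cloud(n,d);H=cv2.cvtColor(p,cv2.COLOR_RGB2HSV)
        m=((H[...,0]>170)|(H[...,0]<8))&(H[...,1]>120)&(H[...,2]>40)&(C[...,2]>.095)&(C[...,2]<.155)&(C[...,1]>.03)&(C[...,1]<.28)&(C[...,0]>.45)&(C[...,0]<.58)
        q=C[m];y=(q[:,:2]-o)@[-np.sin(a),np.cos(a)];z=q[:,2]
        for k in(-1,1):
            s=y*k>0
            if s.sum()>3:
                t=np.c_[y[s]*k,z[s]]*1000;c=np.polyfit(t[:,1],t[:,0],1) if np.ptp(t[:,1])>1 else [0]
                print(n,"+y" if k>0 else "-y",s.sum(),"y",t[:,0].min().round(1),t[:,0].max().round(1),"z",t[:,1].min().round(1),t[:,1].max().round(1),"ang",np.arctan(c[0]).round(2))
        m=(p.min(2)>110)&(C[...,2]>.088)&(C[...,2]<.103)
        y=(C[...,:2]-o)@[-np.sin(a),np.cos(a)];x=(C[...,:2]-o)@[np.cos(a),np.sin(a)]
        for k in(-1,1):
            s=m&(abs(x)<.008)&(k*y>.025)&(k*y<.055); print(n,"panel",k,s.sum(),np.median(C[s][:,2]).round(4) if s.any() else None)
E
python3 -c "
from h import *
lev()"
```

```text
scene -y 115 y 57.0 96.9 z 95.8 124.1 ang 0.93
scene +y 14 y 55.8 61.4 z 99.8 116.7 ang 0.23
scene panel -1 18 0.0959
scene panel 1 0 None
top -y 93 y 59.9 100.4 z 95.5 126.6 ang 0.94
top +y 56 y 49.7 67.0 z 95.9 142.0 ang 0.36
top panel -1 74 0.0976
top panel 1 0 None
```

Vision gives the +y lever at about 0.23 rad, which agrees with the model; the claw is catching. Small steps from here.

```bash
for i in 1 2 3; do :; done; python3 -m inch '-1 -.0015 0 -.001 0 0 0;-1 -.0015 0 -.0005 0 0 0;-1 0 0 0 0 0 0;-1 0 0 0 0 0 0';python3 -m inch '-1 -.0015 0 0 0 0 0;-1 -.0015 0 0 0 0 0;-1 0 0 0 0 0 0;-1 0 0 0 0 0 0'; python3 -c "
from h import *
rel(.5165,.1577,.09);lev()"
```

```text
clock: 16.08
tool_pos: [0.5106, 0.2316, 0.1357]
eef_rot: [0.675, 0.738, 0.001, 0.0]
contact_force: [-0.3, 3.6, 2.8]
opening: 0.004
finger_force: 1.6
clock: 16.42
tool_pos: [0.5105, 0.2272, 0.135]
eef_rot: [0.676, 0.737, -0.0, 0.0]
contact_force: [0.3, 3.2, 1.0]
opening: 0.002
finger_force: 1.6
t 16.42 pos [0.5105 0.2272 0.135 ] F [0.3 3.2 1. ] M [ 0.54 -0.03 -0.01] shift [-0.0697 -0.      0.    ] turn [-0.0003  0.0007 -0.003 ] open 0.002 1.6
scene -y 106 y 57.4 98.6 z 95.6 123.3 ang 0.95
scene +y 21 y 52.1 63.6 z 100.9 128.7 ang 0.17
scene panel -1 0 None
scene panel 1 5 0.1012
top -y 91 y 59.8 100.3 z 97.0 126.3 ang 0.95
top +y 25 y 49.5 55.9 z 106.1 149.9 ang 0.06
top panel -1 68 0.0983
top panel 1 0 None
```

```bash
python3 -m inch '-1 -.001 0 0 0 0 0;-1 0 0 0 0 0 0;-1 0 0 0 0 0 0'; python3 -m inch '-1 -.001 0 0 0 0 0;-1 0 0 0 0 0 0;-1 0 0 0 0 0 0'; python3 -c "
from h import *
rel(.5165,.1577,.09)"
```

```text
clock: 16.77
tool_pos: [0.5106, 0.2265, 0.1351]
eef_rot: [0.676, 0.737, -0.0, 0.0]
contact_force: [-0.3, 2.6, 3.0]
opening: 0.008
finger_force: 1.6
clock: 17.02
tool_pos: [0.5107, 0.2257, 0.1351]
eef_rot: [0.676, 0.737, -0.0, 0.0]
contact_force: [-0.7, 3.7, 2.7]
opening: 0.005
finger_force: 1.7
t 17.02 pos [0.5107 0.2257 0.1351] F [-0.7  3.7  2.7] M [ 0.65 -0.06 -0.02] shift [-0.0682 -0.0002  0.    ] turn [ 0.0001  0.0001 -0.0025] open 0.005 1.7
```

```bash
python3 -m inch '-1 -.001 0 0 0 0 0;-1 -.001 0 0 0 0 0;-1 0 0 0 0 0 0' | grep -E "pos|contact"; python3 -m inch '-1 -.001 0 0 0 0 0;-1 0 0 0 0 0 0;-1 0 0 0 0 0 0'| grep -E "pos|contact"; python3 -m inch '-1 -.001 0 0 0 0 0;-1 0 0 0 0 0 0;-1 0 0 0 0 0 0'| grep -E "pos|contact"; python3 -c "
from h import *
rel(.5165,.1577,.09);lev()"
```

```text
tool_pos: [0.5109, 0.2234, 0.1351]
contact_force: [-0.3, 3.4, 1.9]
tool_pos: [0.511, 0.2224, 0.135]
contact_force: [0.6, 1.2, 0.6]
tool_pos: [0.511, 0.2217, 0.1351]
contact_force: [-0.3, 4.1, 2.2]
t 17.77 pos [0.511  0.2217 0.1351] F [-0.3  4.1  2.2] M [ 0.61 -0.02 -0.03] shift [-0.0643 -0.0001  0.    ] turn [-0.0001  0.     -0.0025] open 0.004 1.7
scene -y 91 y 66.0 97.3 z 96.3 124.4 ang 0.89
scene +y 24 y 35.0 60.8 z 96.1 128.1 ang 0.1
scene panel -1 0 None
scene panel 1 7 0.1015
top -y 91 y 59.7 100.1 z 97.3 127.2 ang 0.94
top +y 13 y 49.2 52.9 z 103.8 124.9 ang -0.05
top panel -1 51 0.0978
top panel 1 0 None
```

Run:
```python
from h import *
out=[]
for n in("scene","top"):
    p,d=snapshot(n)
    b=(190,210,310,330) if n=="scene" else (190,170,280,260)
    out.append(cv2.resize(p[b[1]:b[3],b[0]:b[2]],(400,400),interpolation=2))
cv2.imwrite("pics/c4.png",np.clip(np.hstack(out)[...,::-1]*1.5,0,255))
```

```text
[ WARN:0@1.507] global loadsave.cpp:1063 imwrite_ Unsupported depth image for selected encoder is fallbacked to CV_8U.
```

View pics/c4.png

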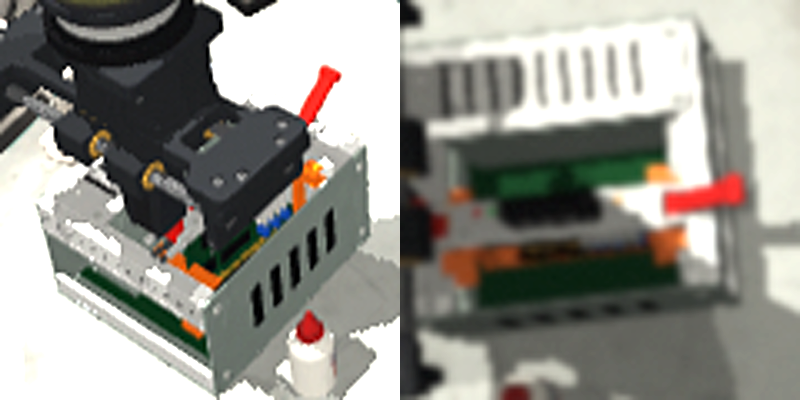

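```bash
python3 -m inch '-1 -.001 0 0 0 0 0;-1 0 0 0 0 0 0;-1 0 0 0 0 0 0' | grep -E "pos|contact"; python3 -m inch '-1 -.001 0 0 0 0 0;-1 0 0 0 0 0 0;-1 0 0 0 0 0 0'| grep -E "pos|contact"; python3 -c "
from h import *
rel(.5165,.1577,.09)"
```

```text
tool_pos: [0.5111, 0.2214, 0.1352]
contact_force: [-0.7, 4.9, 2.5]
tool_pos: [0.5112, 0.2212, 0.1353]
contact_force: [-0.8, 6.5, 0.0]
t 18.47 pos [0.5112 0.2212 0.1353] F [-0.8  6.5  0. ] M [ 1.28  0.04 -0.06] shift [-0.0638 -0.0003 -0.0002] turn [ 0.0007 -0.0024 -0.0015] open 0.008 3.2
```

```bash
python3 -m inch '-1 -.001 0 0 0 0 0;-1 0 0 0 0 0 0;-1 0 0 0 0 0 0' | grep -E "pos|contact"; python3 -m inch '-1 -.001 0 0 0 0 0;-1 0 0 0 0 0 0;-1 0 0 0 0 0 0'| grep -E "pos|contact"; python3 -c "
from h import *
rel(.5165,.1577,.09)"
```

```text
tool_pos: [0.5112, 0.2211, 0.1353]
contact_force: [-1.4, 7.5, 0.1]
tool_pos: [0.5113, 0.2209, 0.1354]
contact_force: [-1.3, 9.8, 1.1]
t 18.97 pos [0.5113 0.2209 0.1354] F [-1.3  9.8  1.1] M [ 1.85  0.2  -0.08] shift [-0.0634 -0.0005 -0.0003] turn [ 0.0014 -0.0049 -0.0004] open 0.008 4.5
```

The +y lever is on its stop: 10 N and no more travel. I back off, rise and check it.

```bash
python3 -m inch '-1 .01 0 0 0 0 0;-1 .02 0 0 0 0 0;-1 0 0 -.02 0 0 0;-1 0 0 -.03 0 0 0;-1 -.02 0 -.01 0 0 0;-1 -.04 0 0 0 0 0;-1 -.04 0 0 0 0 0;-1 -.04 0 0 0 0 0;-1 -.04 0 0 0 0 0;-1 -.032 0 0 0 0 0;-1 0 0 0 0 0 0;-1 0 0 0 0 0 0'|grep pos
python3 - <<'E'
from h import *
rel(.5165,.1577,.09);lev()
out=[]
for n in("scene","top"):
    p,d=snapshot(n)
    b=(190,210,310,330) if n=="scene" else (190,170,280,260)
    out.append(cv2.resize(p[b[1]:b[3],b[0]:b[2]],(400,400),interpolation=2))
cv2.imwrite("pics/c5.png",np.hstack(out)[...,::-1])
E
```

```text
tool_pos: [0.5264, 0.0318, 0.1943]
t 19.97 pos [0.5264 0.0318 0.1943] F [0.2 0.4 1.2] M [-0.   -0.07 -0.02] shift [ 0.1263  0.0003 -0.0005] turn [-0.0035  0.0039 -0.0093] open 0.006 0.0
scene -y 118 y 55.0 97.8 z 95.3 123.1 ang 0.94
scene +y 117 y 34.4 58.4 z 95.1 147.5 ang -0.06
scene panel -1 49 0.0969
scene panel 1 42 0.1017
top +y 41 y 46.9 53.7 z 105.1 150.5 ang -0.02
top panel -1 28 0.099
top panel 1 27 0.1018
```

View pics/c5.png

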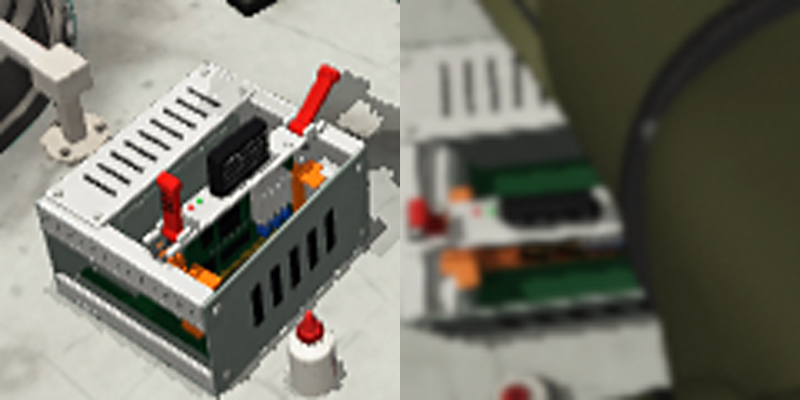

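The view shows the +y lever upright, but that end of the panel stands about 5 mm high. The tilting push let its claw ride over the lip instead of under it. I will reopen it by pinching the tip, let the board settle, and redo it with a slight downward hold. First I check the wrist range for a quarter turn.

Run:
```python
from h import *
print(np.round(get_state()["q"],2))
```

```text
[ 0.12  0.67 -0.45  1.9   0.45  0.67 -0.52]
```

```bash
python3 -m inch '-.45 0 0 0 -.0035 .0039 .108;-.45 0 0 0 0 0 .112;-.45 0 0 0 0 0 .112;-.45 0 0 0 0 0 .112;-.45 0 0 0 0 0 .112;-.45 0 0 0 0 0 .112;-.45 0 0 0 0 0 .112;-.45 0 0 0 0 0 .112;-.45 0 0 0 0 0 .112;-.45 0 0 0 0 0 .112;-.45 0 0 0 0 0 .112;-.45 0 0 0 0 0 .112;-.45 0 0 0 0 0 .112;-.45 0 0 0 0 0 .112'|grep pos;  python3 -m inch '-.45 0 -.03 0 0 0 0;-.45 0 -.03 0 0 0 0;-.45 0 -.03 0 0 0 0;-.45 0 -.03 0 0 0 0;-.45 0 -.03 0 0 0 0;-.45 0 -.03 0 0 0 0;-.45 0 0 0 0 0 0;-.45 0 0 0 0 0 0'|grep pos
cat >> h.py <<'E'
def tip(k,dy=0.):
    "tool now has tool x=board x, tool y=-board y"
    s=get_state();a=.09;o=np.array([.5165,.1577]);d=np.array(s["tool_pos"][:2])-o
    R=Ro.from_quat(s["eef_rot"]);Rt=Ro.from_matrix(np.c_[[np.cos(a),np.sin(a),0],[np.sin(a),-np.cos(a),0],[0,0,-1]])
    print("t",round(s["clock"],2),"bx %.1f by %.1f z %.1f"%(1e3*d@[np.cos(a),np.sin(a)],1e3*d@[-np.sin(a),np.cos(a)],1e3*s["tool_pos"][2]),"turn",np.round((R.inv()*Rt).as_rotvec(),4),"F(bx,by,z)",np.round([s["contact_force"][:2]@np.array([np.cos(a),np.sin(a)]),s["contact_force"][:2]@np.array([-np.sin(a),np.cos(a)]),s["contact_force"][2]],1),"open",round(float(s["opening"])*88,1),np.round(s["finger_force"],1))
E
python3 -c "
from h import *
tip(1);lev()"
```

```text
tool_pos: [0.527, 0.0383, 0.1951]
tool_pos: [0.5088, 0.2196, 0.1956]
t 22.0 bx -2.1 by 62.3 z 195.6 turn [-0.005  -0.003   0.0117] F(bx,by,z) [ 0.3 -0.5  0. ] open 24.1 0.0
scene -y 116 y 56.5 97.8 z 95.1 124.4 ang 0.94
scene +y 116 y 33.6 58.4 z 96.8 148.7 ang -0.03
scene panel -1 51 0.0964
scene panel 1 4 0.1014
top -y 91 y 59.9 100.2 z 95.4 126.9 ang 0.93
top +y 4 y 50.2 51.4 z 107.0 126.1 ang 0.05
top panel -1 0 None
top panel 1 0 None
```

```bash
python3 -m inch '-.45 .002 .006 0 -.005 -.003 .0117;-.45 0 0 .02 0 0 0;-.45 0 0 .015 0 0 0;-.45 0 0 .01 0 0 0;-.45 0 0 .005 0 0 0;-.45 0 0 .004 0 0 0;-.45 0 0 0 0 0 0' 20|grep -E "pos|cont";python3 -c "
from h import *
tip(1)"; python3 -m inch '-.7 0 0 0 0 0 0;-.8 0 0 0 0 0 0;-.9 0 0 0 0 0 0;-1 0 0 0 0 0 0;-1 0 0 0 0 0 0;-1 0 0 0 0 0 0;-1 0 0 0 0 0 0'|grep -E "pos|cont"; python3 -c "
from h import *
tip(1)"
```

```text
tool_pos: [0.513, 0.2092, 0.1413]
contact_force: [0.3, 0.4, -0.9]
t 22.68 bx 1.1 by 51.6 z 141.3 turn [ 0.0019 -0.     -0.0082] F(bx,by,z) [ 0.3  0.4 -0.9] open 24.2 0.0
tool_pos: [0.5132, 0.2103, 0.142]
contact_force: [0.1, 1.6, 1.3]
t 23.27 bx 1.5 by 52.6 z 142.0 turn [ 0.0007 -0.0016 -0.007 ] F(bx,by,z) [0.2 1.6 1.3] open 8.0 20.0
```

```bash
python3 -m inch '-1 0 -.002 .0001 -.05 0 0;-1 0 -.002 .0001 -.05 0 0;-1 0 -.002 .0005 -.05 0 0;-1 0 -.002 .0005 -.05 0 0;-1 0 0 0 0 0 0' 30|grep -E "pos|cont";python3 -c "
from h import *
tip(1)"; python3 -m inch '-1 0 -.002 .001 -.05 0 0;-1 0 -.002 .001 -.05 0 0;-1 0 -.002 .001 -.05 0 0;-1 0 -.002 .001 -.05 0 0;-1 0 0 0 0 0 0'|grep -E "pos|cont"; python3 -c "
from h import *
tip(1);lev()"
```

```text
tool_pos: [0.5139, 0.2186, 0.1422]
contact_force: [-1.2, -2.7, 15.7]
t 23.68 bx 2.9 by 60.9 z 142.2 turn [ 0.2048 -0.0043 -0.0045] F(bx,by,z) [-1.4 -2.6 15.7] open 7.7 30.2
tool_pos: [0.5163, 0.2231, 0.1401]
contact_force: [-1.9, 0.5, 39.9]
t 24.1 bx 5.6 by 65.1 z 140.1 turn [ 0.4085 -0.0086 -0.0072] F(bx,by,z) [-1.9  0.7 39.9] open 8.5 31.7
scene -y 112 y 54.4 96.0 z 98.7 131.1 ang 0.89
scene +y 76 y 36.2 74.3 z 99.9 148.6 ang 0.23
scene panel -1 59 0.1007
scene panel 1 47 0.102
top -y 90 y 56.2 96.8 z 102.6 134.0 ang 0.91
top panel -1 62 0.1013
top panel 1 9 0.1019
```

Too much downward load, so I relieve it at once.

```bash
python3 -m inch '-1 0 0 -.003 0 0 0;-1 0 0 -.002 0 0 0;-1 0 0 0 0 0 0' 20|grep -E "pos|cont";python3 -c "
from h import *
tip(1);lev()"
```

```text
tool_pos: [0.5137, 0.2255, 0.141]
contact_force: [0.9, 1.1, 13.8]
t 24.45 bx 3.3 by 67.7 z 141.0 turn [ 0.4021 -0.0035 -0.0086] F(bx,by,z) [ 1.   1.  13.8] open 8.0 19.6
scene -y 116 y 53.4 93.9 z 101.3 133.2 ang 0.88
scene +y 78 y 37.0 78.8 z 102.4 151.6 ang 0.26
scene panel -1 28 0.1024
scene panel 1 19 0.1024
top -y 91 y 53.4 95.4 z 98.8 135.9 ang 0.89
top panel -1 9 0.102
top panel 1 2 0.102
```

```bash
sed -i 's/(C\[...,2\]<.103)$/(C[...,2]<.12)/; s/(C\[...,2\]>.088)&(C\[...,2\]<.103)/(C[...,2]>.088)\&(C[...,2]<.125)/' h.py; python3 -m inch '-1 0 0 -.002 0 0 0;-1 0 -.0018 -.0008 0 0 0;-1 0 -.0018 -.0008 0 0 0;-1 0 0 0 0 0 0' 15|grep -E "pos|cont";python3 -m inch '-1 0 -.0018 -.0008 0 0 0;-1 0 -.0018 -.0008 0 0 0;-1 0 0 0 0 0 0' 15|grep -E "pos|cont";python3 - <<'E'
from h import *
tip(1);lev()
out=[]
for n in("scene","top"):
    p,d=snapshot(n)
    b=(190,210,310,330) if n=="scene" else (190,170,280,260)
    out.append(cv2.resize(p[b[1]:b[3],b[0]:b[2]],(400,400),interpolation=2))
cv2.imwrite("pics/c6.png",np.hstack(out)[...,::-1])
E
```

```text
tool_pos: [0.5115, 0.2294, 0.1411]
contact_force: [0.1, -1.9, 7.5]
tool_pos: [0.511, 0.2326, 0.1411]
contact_force: [0.3, -3.7, 6.6]
t 25.13 bx 1.2 by 75.1 z 141.1 turn [ 0.4054  0.0018 -0.0086] F(bx,by,z) [ 0.  -3.7  6.6] open 7.9 15.0
scene -y 123 y 48.7 87.2 z 111.3 145.8 ang 0.82
scene +y 76 y 39.9 83.4 z 102.9 148.7 ang 0.41
scene panel -1 78 0.1117
scene panel 1 87 0.1066
top -y 87 y 51.3 88.9 z 113.6 148.9 ang 0.82
top panel -1 83 0.1139
top panel 1 37 0.1082
```

View pics/c6.png

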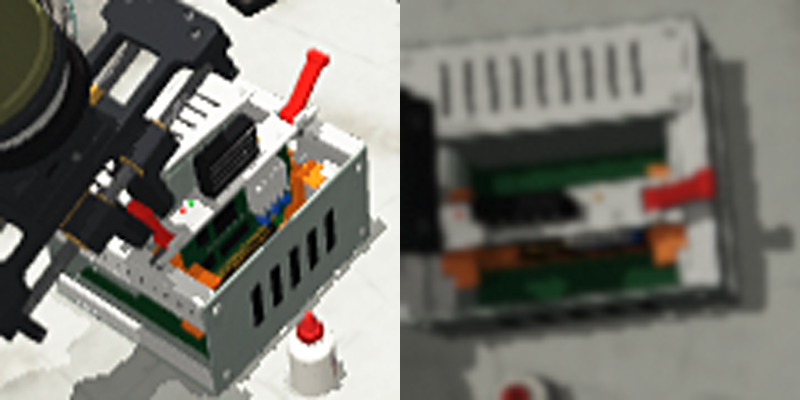

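The lever is at about 0.41, but its claw drags on the lip and cocks the board. I raise the tip a few mm to clear the claw and then open it in the air.

```bash
python3 -m inch '-1 0 .0006 -.0014 0 0 0;-1 0 .0006 -.0014 0 0 0;-1 0 .0006 -.0014 0 0 0;-1 0 .0006 -.0014 0 0 0;-1 0 0 0 0 0 0' 20|grep -E "pos|cont";python3 -m inch '-1 0 -.002 .0001 -.05 0 0;-1 0 -.002 .0001 -.05 0 0;-1 0 -.002 .0001 -.05 0 0;-1 0 0 0 0 0 0'|grep -E "pos|cont";python3 - <<'E'
from h import *
tip(1);lev()
E
```

```text
tool_pos: [0.5105, 0.2344, 0.1464]
contact_force: [0.7, -4.5, -4.4]
tool_pos: [0.5097, 0.2434, 0.1423]
contact_force: [-0.1, 0.5, 0.7]
t 26.08 bx 1.0 by 85.9 z 142.3 turn [ 0.551   0.0009 -0.0021] F(bx,by,z) [-0.1  0.5  0.7] open 8.0 20.0
scene -y 91 y 42.4 72.8 z 126.5 154.5 ang 0.73
scene +y 85 y 45.9 94.8 z 98.9 148.9 ang 0.57
scene panel -1 4 0.1072
scene panel 1 74 0.1131
top -y 49 y 43.3 67.1 z 126.9 155.0 ang 0.71
top +y 35 y 62.8 72.8 z 111.6 127.1 ang 0.52
top panel -1 0 None
top panel 1 0 None
```

The whole board rotates with the lever. I bring it back, release it, and instead use the gripper as an expander between the pull and the lever, so no net load goes into the board.

```bash
python3 -m inch '-1 0 .002 .0001 .05 0 0;-1 0 .002 .0001 .05 0 0;-1 0 .002 .0001 .05 0 0;-1 0 -.0003 .0014 0 0 0;-1 0 -.0003 .0014 0 0 0;-1 0 .0025 .001 0 0 0;-1 0 .0025 .001 0 0 0;-1 0 0 0 0 0 0' 20|grep -E "pos|cont";python3 - <<'E'
from h import *
tip(1);lev()
E
```

```text
tool_pos: [0.5112, 0.2289, 0.1432]
contact_force: [0.1, -2.1, -2.1]
t 26.85 bx 1.1 by 71.4 z 143.2 turn [ 0.4016  0.001  -0.0067] F(bx,by,z) [-0.1 -2.1 -2.1] open 7.6 20.0
scene -y 122 y 52.6 89.7 z 105.4 139.5 ang 0.85
scene +y 73 y 39.2 81.4 z 97.6 153.0 ang 0.32
scene panel -1 67 0.1084
scene panel 1 81 0.1069
top -y 88 y 52.3 92.4 z 104.4 145.1 ang 0.84
top panel -1 90 0.1101
top panel 1 38 0.1082
```

```bash
python3 -m inch '-.5 0 0 0 0 0 0;-.5 0 0 0 0 0 0;-.5 0 0 0 0 0 0;-.5 0 0 -.01 0 0 0;-.5 0 0 -.02 0 0 0;-.7 0 0 -.02 0 0 0;-1 0 0 0 .1 0 0;-1 0 0 0 .1 0 0;-1 0 0 0 .1 0 0;-1 0 0 0 .1 0 0;-1 0 .02 0 0 0 0;-1 0 .02 0 0 0 0;-1 0 .006 0 0 0 0;-1 0 0 0 0 0 0;-1 0 0 0 0 0 0'|grep -E "pos|cont";python3 - <<'E'
from h import *
tip(1);lev()
E
```

```text
tool_pos: [0.5138, 0.2037, 0.1902]
contact_force: [-0.1, -0.1, 0.6]
t 28.2 bx 1.4 by 46.1 z 190.2 turn [ 0.0001 -0.0017 -0.0065] F(bx,by,z) [-0.1 -0.1  0.6] open 0.6 0.0
scene -y 120 y 56.3 98.7 z 96.1 127.4 ang 0.92
scene +y 88 y 32.7 69.6 z 95.3 148.3 ang 0.29
scene panel -1 48 0.0988
scene panel 1 3 0.1039
top -y 92 y 57.9 99.2 z 99.0 129.8 ang 0.92
top +y 8 y 50.0 54.3 z 106.5 112.1 ang 0.1
top panel -1 0 None
top panel 1 0 None
```

```bash
python3 -m inch '-1 -.001 .005 .01 0 0 -.0065;-1 0 0 .015 0 0 0;-1 0 0 .01 0 0 0;-1 0 0 .005 0 0 0;-1 0 0 0 0 0 0'|grep -E "cont";python3 -c "
from h import *
tip(1)";python3 -m inch '-1 0 0 .003 0 0 0;-1 0 0 .003 0 0 0;-1 0 0 .003 0 0 0;-1 0 0 .002 0 0 0;-1 0 0 0 0 0 0'|grep -E "cont";python3 -c "
from h import *
tip(1)"
```

```text
contact_force: [0.0, -0.1, 0.3]
t 28.72 bx -0.8 by 40.6 z 148.5 turn [0.0017 0.0016 0.0008] F(bx,by,z) [ 0.  -0.1  0.3] open 0.7 0.0
contact_force: [0.2, -0.2, 0.1]
t 29.13 bx -0.1 by 39.6 z 138.5 turn [ 0.0014 -0.0004 -0.0009] F(bx,by,z) [ 0.2 -0.2  0.1] open 0.4 0.0
```

The closed fingers sit between the pull and the lever. Opening gently.

```bash
python3 -m inch '-.9 0 -.0022 .002 0 0 0;-.8 0 -.0022 .002 0 0 0;-.8 0 0 0 0 0 0;-.8 0 0 0 0 0 0' 25|grep -E "cont";python3 -c "
from h import *
tip(1)";python3 -m inch '-.7 0 -.0022 .001 0 0 0;-.6 0 -.0022 .001 0 0 0;-.6 0 0 0 0 0 0;-.6 0 0 0 0 0 0'|grep -E "cont";python3 -c "
from h import *
tip(1);lev()"
```

```text
contact_force: [0.8, -1.9, 1.8]
t 29.47 bx 0.2 by 44.0 z 134.8 turn [ 0.0014 -0.0011 -0.0009] F(bx,by,z) [ 0.6 -1.9  1.8] open 8.9 0.8
contact_force: [-0.2, -5.1, 12.6]
t 29.8 bx 1.7 by 47.2 z 134.3 turn [ 0.0021 -0.0044 -0.0024] F(bx,by,z) [-0.6 -5.1 12.6] open 17.3 6.8
scene -y 123 y 52.5 92.2 z 104.2 138.6 ang 0.86
scene +y 80 y 36.9 85.7 z 95.7 146.1 ang 0.62
scene panel -1 65 0.1073
scene panel 1 47 0.1067
top -y 93 y 52.4 93.8 z 104.8 141.3 ang 0.86
top panel -1 0 None
top panel 1 0 None
```

```bash
python3 -m inch '-.6 0 0 -.003 0 0 0;-.5 0 -.0022 0 0 0 0;-.4 0 -.0022 0 0 0 0;-.4 0 0 0 0 0 0;-.4 0 0 0 0 0 0' 25|grep -E "cont";python3 -c "
from h import *
tip(1);lev()"
```

```text
contact_force: [-0.3, -0.0, -0.2]
t 30.32 bx -0.3 by 54.3 z 135.3 turn [-0.     -0.0002  0.0007] F(bx,by,z) [-0.3  0.  -0.2] open 26.5 0.0
scene -y 115 y 55.3 94.5 z 96.1 126.8 ang 0.89
scene +y 84 y 35.8 90.1 z 98.0 131.4 ang 0.84
scene panel -1 53 0.0963
scene panel 1 56 0.0973
top -y 90 y 55.0 95.0 z 97.0 129.8 ang 0.88
top panel -1 0 None
top panel 1 0 None
```

The board has dropped back level with the panel at 97 mm and the +y lever at about 0.84. Next I pinch the tip with the tool leaning along the lever and close along the arc with a slight hold-down.

```bash
python3 -m inch '-.4 0 0 -.012 0 0 0;-.4 0 0 -.018 0 0 0;-.4 0 -.025 0 0 0 0;-.4 0 -.033 0 -.12 0 0;-.4 0 0 0 -.12 0 0;-.4 0 0 0 -.12 0 0;-.4 0 0 0 -.12 0 0;-.4 0 0 0 -.12 0 0;-.4 0 0 0 0 0 0;-.4 0 0 0 0 0 0' 20|grep -E "cont";python3 - <<'E'
from h import *
tip(1);lev()
E
```

```text
contact_force: [-0.3, -0.8, 0.4]
t 31.25 bx -0.8 by 108.1 z 163.3 turn [0.5828 0.0027 0.0043] F(bx,by,z) [-0.4 -0.8  0.4] open 26.4 0.0
scene -y 109 y 53.6 91.8 z 96.8 126.6 ang 0.86
scene +y 86 y 37.1 90.0 z 97.8 130.0 ang 0.83
scene panel -1 58 0.0968
scene panel 1 80 0.0972
top -y 90 y 55.4 94.7 z 97.1 130.8 ang 0.86
top +y 106 y 52.5 88.6 z 96.1 133.4 ang 0.78
top panel -1 89 0.0985
top panel 1 33 0.0984
```

```bash
python3 -m inch '-.4 .0005 -.001 .015 0 0 0;-.4 0 0 .012 0 0 0;-.4 0 0 .008 0 0 0;-.4 0 0 .004 0 0 0;-.4 0 0 0 0 0 0' 20|grep -E "cont";python3 -c "
from h import *
tip(1)"; python3 -m inch '-.6 0 0 0 0 0 0;-.8 0 0 0 0 0 0;-.9 0 0 0 0 0 0;-1 0 0 0 0 0 0;-1 0 0 0 0 0 0;-1 0 0 0 0 0 0'|grep -E "cont"; python3 -c "
from h import *
tip(1);lev()"
```

```text
contact_force: [0.6, 0.0, -0.3]
t 31.77 bx 0.6 by 83.4 z 132.5 turn [ 0.5838  0.0029 -0.0036] F(bx,by,z) [ 0.6 -0.  -0.3] open 26.5 0.0
contact_force: [-0.8, 3.9, 1.3]
t 32.27 bx 0.9 by 86.6 z 132.1 turn [5.825e-01 4.000e-04 7.000e-04] F(bx,by,z) [-0.5  4.   1.3] open 7.9 20.0
scene -y 111 y 55.8 94.6 z 95.3 126.5 ang 0.89
scene +y 78 y 34.9 93.6 z 97.3 135.7 ang 0.83
scene panel -1 56 0.0965
scene panel 1 71 0.0987
top -y 91 y 57.5 96.8 z 97.2 128.5 ang 0.9
top +y 64 y 51.4 72.2 z 97.2 122.6 ang 0.75
top panel -1 85 0.0981
top panel 1 0 None
```

```bash
python3 -m inch '-1 0 .0027 -.0001 .06 0 0;-1 0 .0027 -.0001 .06 0 0;-1 0 .0027 -.0001 .06 0 0;-1 0 0 0 0 0 0' 25|grep -E "cont"; python3 -c "
from h import *
tip(1);lev()"
```

```text
contact_force: [-1.7, 3.5, 1.1]
t 32.7 bx 2.0 by 77.6 z 138.3 turn [ 0.3989 -0.0016 -0.0048] F(bx,by,z) [-1.3  3.7  1.1] open 7.8 25.0
scene -y 118 y 55.2 95.4 z 96.5 125.3 ang 0.91
scene +y 73 y 33.7 88.4 z 95.6 150.6 ang 0.57
scene panel -1 56 0.0967
scene panel 1 71 0.0983
top -y 90 y 57.2 96.7 z 97.3 129.0 ang 0.89
top panel -1 88 0.0983
top panel 1 48 0.0988
```

```bash
python3 -m inch '-1 0 0 .0012 0 0 0;-1 0 .0015 .0002 .04 0 0;-1 0 0 0 0 0 0' 25|grep -E "cont"; python3 -c "
from h import *
tip(1);lev()"
```

```text
contact_force: [-0.8, 4.6, 3.5]
t 33.05 bx 1.5 by 77.5 z 136.2 turn [ 0.3613 -0.0008 -0.0007] F(bx,by,z) [-0.4  4.6  3.5] open 8.0 25.0
scene -y 118 y 53.8 94.0 z 95.7 125.9 ang 0.89
scene +y 68 y 36.6 89.8 z 95.2 154.3 ang 0.54
scene panel -1 61 0.0955
scene panel 1 72 0.0961
top -y 86 y 57.2 96.1 z 97.1 127.5 ang 0.88
top panel -1 89 0.0971
top panel 1 57 0.0974
```

```bash
python3 -m inch '-1 0 .0023 0 .05 0 0;-1 0 .0023 0 .05 0 0;-1 0 0 0 0 0 0' 25|grep -E "cont"; python3 -c "
from h import *
tip(1)";python3 -m inch '-1 0 .0023 0 .05 0 0;-1 0 .0023 0 .05 0 0;-1 0 0 0 0 0 0' 25|grep -E "cont"; python3 -c "
from h import *
tip(1);lev()"
```

```text
contact_force: [-1.3, 5.1, 3.9]
t 33.4 bx 1.7 by 72.5 z 138.2 turn [ 0.2603 -0.0012 -0.0025] F(bx,by,z) [-0.8  5.2  3.9] open 7.9 25.0
contact_force: [0.0, 4.2, 6.4]
t 33.65 bx 1.6 by 67.4 z 139.3 turn [ 0.1611 -0.0006 -0.003 ] F(bx,by,z) [0.4 4.2 6.4] open 7.6 25.0
scene -y 113 y 54.4 94.1 z 96.2 124.8 ang 0.9
scene +y 54 y 38.5 72.5 z 95.5 146.0 ang 0.22
scene panel -1 55 0.0951
scene panel 1 67 0.0954
top -y 87 y 55.4 95.1 z 95.6 128.4 ang 0.87
top panel -1 73 0.0973
top panel 1 0 None
```

The claw is under the lip this time: the panel is level and dropping. Continuing to upright.

```bash
python3 -m inch '-1 0 .0022 .0004 .04 0 0;-1 0 .0022 .0004 .04 0 0;-1 0 0 0 0 0 0' 25|grep -E "cont"; python3 -c "
from h import *
tip(1);lev()";python3 -m inch '-1 0 .0022 .0003 .04 0 0;-1 0 .0015 .0003 .02 0 0;-1 0 0 0 0 0 0' 25|grep -E "cont"; python3 -c "
from h import *
tip(1);lev()"
```

```text
contact_force: [-0.6, 4.7, 8.3]
t 34.0 bx 1.7 by 63.4 z 139.0 turn [ 0.0813 -0.0008 -0.0022] F(bx,by,z) [-0.1  4.8  8.3] open 8.2 25.0
scene -y 112 y 54.6 94.8 z 95.2 125.1 ang 0.89
scene +y 57 y 54.7 70.1 z 95.3 153.0 ang 0.1
scene panel -1 53 0.094
scene panel 1 62 0.0943
top -y 85 y 57.4 94.8 z 97.2 128.4 ang 0.87
top panel -1 38 0.0963
top panel 1 0 None
contact_force: [-0.0, 4.2, 11.4]
t 34.35 bx 1.7 by 60.8 z 138.9 turn [ 0.021  -0.0011 -0.0009] F(bx,by,z) [ 0.3  4.2 11.4] open 7.9 25.0
scene -y 114 y 53.6 94.4 z 95.2 125.4 ang 0.87
scene +y 59 y 37.3 73.1 z 95.2 144.4 ang 0.08
scene panel -1 56 0.0937
scene panel 1 58 0.0939
top -y 85 y 57.5 95.8 z 97.3 127.7 ang 0.88
top panel -1 1 0.0995
top panel 1 0 None
```

```bash
python3 -m inch '-1 0 .002 0 .04 0 0;-1 0 .001 0 .02 0 0;-1 0 0 0 0 0 0' 25|grep -E "cont"; python3 -c "
from h import *
tip(1)";python3 -m inch '-1 0 .001 0 .02 0 0;-1 0 .001 0 .02 0 0;-1 0 0 0 0 0 0' 25|grep -E "cont"; python3 -c "
from h import *
tip(1);lev()"
```

```text
contact_force: [-0.4, 4.3, 12.4]
t 34.7 bx 1.6 by 57.6 z 138.9 turn [-0.0387 -0.0009 -0.0011] F(bx,by,z) [-0.   4.3 12.4] open 7.6 25.0
contact_force: [-0.9, 4.0, 11.7]
t 34.95 bx 1.7 by 55.9 z 138.9 turn [-0.0788 -0.0012 -0.0006] F(bx,by,z) [-0.5  4.1 11.7] open 7.5 25.0
scene -y 114 y 53.7 94.8 z 95.1 124.4 ang 0.88
scene +y 61 y 38.6 65.7 z 95.1 137.6 ang -0.05
scene panel -1 56 0.0941
scene panel 1 46 0.0941
top -y 86 y 57.4 95.8 z 95.7 127.9 ang 0.88
top panel -1 0 None
top panel 1 0 None
```

```bash
python3 -m inch '-1 0 .001 0 .01 0 0;-1 0 .001 0 .01 0 0;-1 0 0 0 0 0 0' 25|grep -E "cont"; python3 -c "
from h import *
tip(1)";python3 -m inch '-1 0 .001 0 0 0 0;-1 0 .001 0 0 0 0;-1 0 0 0 0 0 0' 25|grep -E "cont"; python3 -c "
from h import *
tip(1);lev()"
```

```text
contact_force: [-0.2, 5.3, 13.4]
t 35.3 bx 1.7 by 55.6 z 138.9 turn [-0.0999 -0.0016  0.0013] F(bx,by,z) [ 0.3  5.3 13.4] open 7.7 25.0
contact_force: [-0.9, 8.4, 14.2]
t 35.55 bx 1.8 by 55.5 z 138.9 turn [-0.1015 -0.0021  0.0031] F(bx,by,z) [-0.1  8.5 14.2] open 8.2 25.0
scene -y 112 y 53.6 93.4 z 95.4 125.4 ang 0.88
scene +y 61 y 36.9 65.8 z 95.0 138.6 ang -0.05
scene panel -1 58 0.0937
scene panel 1 42 0.0936
top -y 86 y 57.2 96.2 z 96.0 126.4 ang 0.89
top panel -1 0 None
top panel 1 0 None
```

The +y lever is on its stop with the board home height at both ends. I relax, release, and go to the -y lever, mirrored.

```bash
python3 -m inch '-1 0 -.002 -.001 0 0 0;-.8 0 0 0 0 0 0;-.55 0 0 0 0 0 0;-.5 0 0 0 0 0 0;-.5 0 0 -.015 0 0 0;-.5 0 0 -.025 0 0 0;-.5 0 0 -.02 -.1 0 0;-.5 -.001 .034 0 0 0 0;-.5 0 .034 0 0 0 0;-.45 0 .034 0 0 0 0;-.45 0 .034 0 0 0 0;-.45 0 .034 0 0 0 0;-.45 0 0 .02 .11 0 0;-.45 0 -.005 .02 .11 0 0;-.45 0 0 0 .11 0 0;-.45 0 0 0 .11 0 0;-.45 0 0 0 .11 0 0;-.45 0 0 0 .1 0 0;-.45 0 0 0 0 0 0;-.45 0 0 0 0 0 0' 20|grep -E "cont";python3 - <<'E'
from h import *
tip(1);lev()
E
```

```text
contact_force: [0.2, -0.4, 0.1]
t 37.32 bx -2.0 by -118.3 z 157.5 turn [-0.6447  0.0047 -0.0065] F(bx,by,z) [ 0.1 -0.4  0.1] open 24.3 0.0
scene -y 126 y 50.4 91.0 z 98.0 132.0 ang 0.84
scene +y 102 y 38.9 66.0 z 95.3 140.9 ang 0.06
scene panel -1 65 0.0992
scene panel 1 78 0.0959
top -y 11 y 54.0 59.0 z 100.9 108.4 ang 0.19
top +y 43 y 55.9 64.5 z 99.3 143.6 ang 0.1
top panel -1 86 0.1007
top panel 1 74 0.0977
```

```bash
python3 -m inch '-.45 .002 -.0078 .015 0 0 -.0065;-.45 0 0 .012 0 0 0;-.45 0 0 .008 0 0 0;-.45 0 0 .004 0 0 0;-.45 0 0 0 0 0 0' 20|grep -E "cont";python3 -c "
from h import *
tip(1)"; python3 -m inch '-.6 0 0 0 0 0 0;-.8 0 0 0 0 0 0;-.9 0 0 0 0 0 0;-1 0 0 0 0 0 0;-1 0 0 0 0 0 0;-1 0 0 0 0 0 0'|grep -E "cont"; python3 -c "
from h import *
tip(1);lev()"
```

```text
contact_force: [0.3, -0.4, -0.5]
t 37.83 bx 0.8 by -84.7 z 133.2 turn [-0.6451  0.0008  0.0085] F(bx,by,z) [ 0.2 -0.4 -0.5] open 24.1 0.0
contact_force: [0.1, -6.0, 0.6]
t 38.33 bx 2.0 by -88.2 z 132.9 turn [-0.6438 -0.0026  0.003 ] F(bx,by,z) [-0.4 -6.   0.6] open 8.2 19.9
scene -y 91 y 50.6 87.8 z 99.8 133.5 ang 0.85
scene +y 100 y 39.3 67.0 z 95.5 140.1 ang 0.08
scene panel -1 60 0.1006
scene panel 1 79 0.0963
top +y 43 y 56.5 64.4 z 96.5 144.7 ang 0.1
top panel -1 14 0.1015
top panel 1 72 0.0978
```

```bash
python3 -m inch '-1 0 -.002 .001 -.05 0 0;-1 0 -.002 .001 -.05 0 0;-1 0 -.002 .001 -.05 0 0;-1 0 0 0 0 0 0' 25|grep -E "cont"; python3 -c "
from h import *
tip(1);lev()"
```

```text
contact_force: [0.1, -7.3, 6.7]
t 38.77 bx 3.5 by -80.3 z 136.0 turn [-0.4909 -0.0071  0.0065] F(bx,by,z) [-0.6 -7.3  6.7] open 7.8 25.0
scene -y 83 y 51.5 82.4 z 96.3 135.2 ang 0.6
scene +y 103 y 39.5 65.4 z 95.5 140.4 ang 0.04
scene panel -1 61 0.0974
scene panel 1 71 0.0954
top +y 42 y 54.5 62.1 z 96.9 141.8 ang 0.07
top panel -1 9 0.0981
top panel 1 76 0.0967
```

```bash
python3 -m inch '-1 0 -.002 .0008 -.045 0 0;-1 0 -.002 .0006 -.045 0 0;-1 0 0 0 0 0 0' 25|grep -E "cont"; python3 -c "
from h import *
tip(1);lev()";python3 -m inch '-1 0 -.0022 .0003 -.05 0 0;-1 0 -.0022 .0003 -.05 0 0;-1 0 0 0 0 0 0' 25|grep -E "cont"; python3 -c "
from h import *
tip(1);lev()"
```

```text
contact_force: [0.1, -5.8, 5.6]
t 39.12 bx 3.0 by -75.7 z 136.3 turn [-0.4024 -0.006   0.0064] F(bx,by,z) [-0.4 -5.8  5.6] open 7.8 25.0
scene -y 78 y 50.6 79.2 z 95.3 134.7 ang 0.52
scene +y 106 y 37.2 64.6 z 95.2 141.0 ang 0.04
scene panel -1 35 0.095
scene panel 1 65 0.0946
top +y 41 y 54.4 60.6 z 97.2 143.0 ang 0.06
top panel -1 9 0.0966
top panel 1 75 0.0961
contact_force: [1.3, -4.2, 5.3]
t 39.47 bx 2.5 by -70.2 z 137.4 turn [-0.3035 -0.0053  0.0077] F(bx,by,z) [ 0.9 -4.3  5.3] open 8.0 25.0
scene -y 67 y 52.9 70.7 z 95.9 137.1 ang 0.31
scene +y 98 y 37.1 62.6 z 95.8 141.7 ang 0.04
scene panel -1 19 0.0945
scene panel 1 68 0.0945
top +y 41 y 54.1 59.9 z 96.9 142.3 ang 0.05
top panel -1 0 None
top panel 1 67 0.0959
```

The -y lever is at 0.31 with the panel low and level, so it should be catching. Continuing.

```bash
python3 -m inch '-1 0 -.0022 .0003 -.05 0 0;-1 0 -.0022 .0003 -.05 0 0;-1 0 0 0 0 0 0' 25|grep -E "cont"; python3 -c "
from h import *
tip(1);lev()";python3 -m inch '-1 0 -.0022 .0002 -.05 0 0;-1 0 -.0022 .0001 -.05 0 0;-1 0 0 0 0 0 0' 25|grep -E "cont"; python3 -c "
from h import *
tip(1);lev()"
```

```text
contact_force: [1.5, -4.2, 7.1]
t 39.82 bx 2.5 by -65.0 z 138.1 turn [-0.2044 -0.0053  0.0083] F(bx,by,z) [ 1.1 -4.3  7.1] open 7.7 25.0
scene -y 62 y 49.6 67.8 z 95.5 137.9 ang 0.22
scene +y 102 y 37.1 62.6 z 95.4 139.9 ang 0.02
scene panel -1 19 0.0939
scene panel 1 66 0.0943
top panel -1 0 None
top panel 1 0 None
contact_force: [-0.4, -2.2, 6.0]
t 40.17 bx 2.2 by -60.1 z 138.3 turn [-0.105  -0.0048  0.0087] F(bx,by,z) [-0.6 -2.2  6. ] open 8.0 25.0
scene -y 59 y 51.1 62.9 z 95.1 137.3 ang 0.11
scene +y 105 y 37.9 62.7 z 95.4 140.6 ang 0.02
scene panel -1 41 0.0942
scene panel 1 62 0.0945
top panel -1 0 None
top panel 1 0 None
```

```bash
python3 -m inch '-1 0 -.002 .0001 -.04 0 0;-1 0 -.001 0 -.02 0 0;-1 0 0 0 0 0 0' 25|grep -E "cont"; python3 -c "
from h import *
tip(1)";python3 -m inch '-1 0 -.001 0 -.02 0 0;-1 0 -.001 0 -.02 0 0;-1 0 0 0 0 0 0' 25|grep -E "cont"; python3 -c "
from h import *
tip(1);lev()"
```

```text
contact_force: [1.3, -2.5, 7.4]
t 40.52 bx 2.0 by -58.5 z 138.2 turn [-0.0454 -0.0045  0.0064] F(bx,by,z) [ 1.1 -2.6  7.4] open 8.1 25.0
contact_force: [0.1, -3.9, 8.2]
t 40.77 bx 1.9 by -57.8 z 138.2 turn [-0.0043 -0.0042  0.0049] F(bx,by,z) [-0.2 -3.9  8.2] open 7.4 25.0
scene -y 48 y 45.6 62.2 z 95.8 137.9 ang 0.06
scene +y 96 y 39.0 62.6 z 95.7 140.5 ang 0.0
scene panel -1 32 0.0941
scene panel 1 64 0.094
top panel -1 0 None
top panel 1 0 None
```

```bash
python3 -m inch '-1 0 -.001 0 -.02 0 0;-1 0 -.001 0 -.01 0 0;-1 0 0 0 0 0 0' 25|grep -E "cont"; python3 -c "
from h import *
tip(1)";python3 -m inch '-1 0 -.001 0 -.01 0 0;-1 0 -.001 0 0 0 0;-1 0 0 0 0 0 0' 25|grep -E "cont"; python3 -c "
from h import *
tip(1);lev()"
```

```text
contact_force: [0.3, -5.9, 9.2]
t 41.12 bx 1.8 by -57.4 z 138.3 turn [ 0.0267 -0.0041  0.0031] F(bx,by,z) [-0.2 -5.9  9.2] open 7.7 25.0
contact_force: [1.5, -9.9, 9.0]
t 41.37 bx 1.8 by -57.1 z 138.3 turn [ 0.038  -0.004   0.0011] F(bx,by,z) [  0.6 -10.    9. ] open 8.0 25.0
scene -y 50 y 52.1 60.5 z 95.9 143.5 ang 0.04
scene +y 98 y 55.0 62.7 z 95.1 139.3 ang -0.03
scene panel -1 41 0.0942
scene panel 1 67 0.0941
top panel -1 0 None
top panel 1 2 0.0941
```

The -y lever is on its stop. I relax, release, rise clear and look.

```bash
python3 -m inch '-1 0 .0025 -.0008 0 0 0;-.8 0 0 0 0 0 0;-.55 0 0 0 0 0 0;-.5 0 0 0 0 0 0;-.5 0 0 -.012 0 0 0;-.5 0 0 -.025 0 0 0;-.5 0 0 -.025 0 0 0;-.5 0 .03 0 0 0 0;-.5 0 .04 0 0 0 0;-.5 0 .04 0 0 0 0;-.5 0 .04 0 0 0 0;-.5 0 .04 0 0 0 0;-.5 0 0 0 0 0 0;-.5 0 0 0 0 0 0' 20|grep -E "cont";python3 - <<'E'
from h import *
tip(1);lev()
out=[]
for n in("scene","top"):
    p,d=snapshot(n)
    b=(190,210,310,330) if n=="scene" else (190,170,280,260)
    out.append(cv2.resize(p[b[1]:b[3],b[0]:b[2]],(400,400),interpolation=2))
cv2.imwrite("pics/c7.png",np.hstack(out)[...,::-1])
E
```

```text
contact_force: [0.5, 1.3, -0.3]
t 42.63 bx 1.3 by -245.7 z 206.1 turn [ 0.0338 -0.0019 -0.0004] F(bx,by,z) [ 0.6  1.2 -0.3] open 22.4 0.0
scene -y 87 y 52.9 61.8 z 95.4 140.9 ang 0.02
scene +y 104 y 37.3 63.0 z 95.2 140.7 ang 0.02
scene panel -1 58 0.0943
scene panel 1 66 0.0949
top +y 41 y 53.9 60.0 z 95.5 141.9 ang 0.04
top panel -1 46 0.0963
top panel 1 73 0.0961
```

View pics/c7.png

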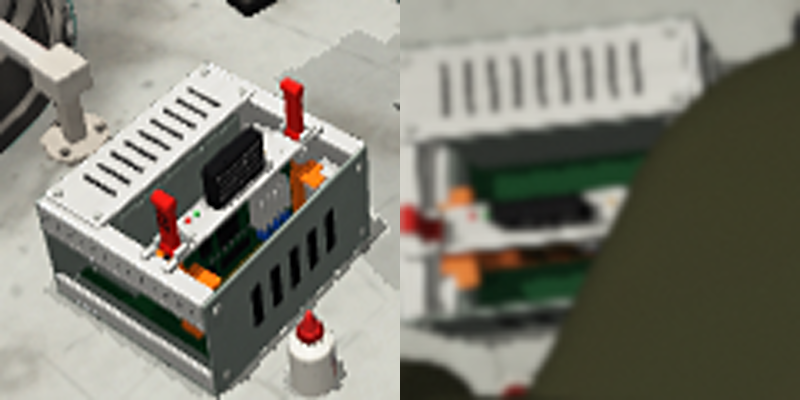

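Both levers stand upright and the panel is home. The +y end reads slightly high, so I give each lever a gentle confirming push from outside, starting with -y.

```bash
python3 -m inch '-1 0 -.035 0 .0338 0 0;-1 0 -.04 0 0 0 0;-1 0 -.04 0 0 0 0;-1 0 -.029 0 0 0 0;-1 0 0 .03 0 0 0;-1 0 0 .03 0 0 0;-1 0 0 .009 0 0 0;-1 0 -.008 0 0 0 0;-1 0 -.005 0 0 0 0;-1 0 0 0 0 0 0;-1 0 0 0 0 0 0' |grep -E "cont";python3 -c "
from h import *
tip(1)";python3 -m inch '-1 0 -.003 0 0 0 0;-1 0 -.002 0 0 0 0;-1 0 0 0 0 0 0;-1 0 0 0 0 0 0'|grep -E "cont";python3 -c "
from h import *
tip(1)"
```

```text
contact_force: [-0.8, -0.2, -0.5]
t 43.75 bx 2.4 by -86.1 z 137.5 turn [-0.0002 -0.005   0.0054] F(bx,by,z) [-0.8 -0.1 -0.5] open 0.1 0.0
contact_force: [-0.3, 0.4, 0.7]
t 44.08 bx 1.6 by -81.7 z 136.5 turn [ 0.0002 -0.0031  0.0044] F(bx,by,z) [-0.3  0.5  0.7] open 0.3 0.0
```

```bash
python3 -m inch '-1 0 -.0015 0 0 0 0;-1 0 -.0015 0 0 0 0;-1 0 0 0 0 0 0'|grep -E "cont";python3 -c "
from h import *
tip(1)";python3 -m inch '-1 0 -.0015 0 0 0 0;-1 0 -.0015 0 0 0 0;-1 0 0 0 0 0 0'|grep -E "cont";python3 -c "
from h import *
tip(1)"
```

```text
contact_force: [0.2, -0.5, 0.4]
t 44.33 bx 1.4 by -78.4 z 136.1 turn [ 0.0001 -0.0024  0.0047] F(bx,by,z) [ 0.1 -0.5  0.4] open 0.5 0.0
contact_force: [-0.3, -2.3, -0.0]
t 44.58 bx 1.3 by -76.8 z 136.1 turn [ 0.0017 -0.0024  0.0035] F(bx,by,z) [-0.5 -2.3 -0. ] open 0.5 1.4
```

```bash
python3 -m inch '-1 0 -.0015 0 0 0 0;-1 0 -.0015 0 0 0 0;-1 0 0 0 0 0 0'|grep -E "cont";python3 -c "
from h import *
tip(1)";python3 -m inch '-1 0 -.0015 0 0 0 0;-1 0 0 0 0 0 0;-1 0 0 0 0 0 0'|grep -E "cont";python3 -c "
from h import *
tip(1)"
```

```text
contact_force: [0.9, -8.2, -0.0]
t 44.83 bx 1.3 by -76.3 z 136.2 turn [ 0.0045 -0.0023  0.0012] F(bx,by,z) [ 0.2 -8.3 -0. ] open 0.3 4.1
contact_force: [0.3, -9.7, 0.6]
t 45.08 bx 1.2 by -76.1 z 136.2 turn [ 0.0058 -0.0022  0.0001] F(bx,by,z) [-0.6 -9.6  0.6] open 0.4 5.2
```

The -y lever is firm on its stop. Now the same check on the +y lever.

```bash
python3 -m inch '-1 0 .006 0 0 0 0;-1 0 .014 0 0 0 0;-1 0 0 -.03 0 0 0;-1 0 0 -.03 0 0 0;-1 0 -.036 0 0 0 0;-1 0 -.04 0 0 0 0;-1 0 -.04 0 0 0 0;-1 0 -.04 0 0 0 0;-1 0 -.04 0 0 0 0;-1 0 0 0 0 0 0;-1 0 0 .03 0 0 0;-1 0 0 .02 0 0 0;-1 0 0 .009 0 0 0;-1 0 0 0 0 0 0' |grep -E "cont";python3 -c "
from h import *
tip(1)"
```

```text
contact_force: [-0.1, 0.2, -0.7]
t 46.25 bx -1.1 by 104.5 z 135.1 turn [0.0014 0.0019 0.0049] F(bx,by,z) [-0.1  0.2 -0.7] open 0.2 0.0
```

```bash
python3 -m inch '-1 .001 .01 0 0 0 0;-1 0 .008 0 0 0 0;-1 0 .004 0 0 0 0;-1 0 0 0 0 0 0;-1 0 0 0 0 0 0'|grep -E "cont";python3 -m inch '-1 0 .0015 0 0 0 0;-1 0 .0015 0 0 0 0;-1 0 0 0 0 0 0'|grep -E "cont";python3 -c "
from h import *
tip(1)";python3 -m inch '-1 0 .0015 0 0 0 0;-1 0 .001 0 0 0 0;-1 0 0 0 0 0 0'|grep -E "cont";python3 -c "
from h import *
tip(1)"
```

```text
contact_force: [-0.1, -0.1, 0.1]
contact_force: [-1.0, 0.1, -0.9]
t 46.92 bx 1.7 by 79.6 z 137.2 turn [ 0.0004 -0.0026  0.0045] F(bx,by,z) [-1.   0.2 -0.9] open 0.8 0.0
contact_force: [0.3, 0.0, 0.3]
t 47.17 bx 1.7 by 76.9 z 137.0 turn [ 0.0006 -0.0023  0.0042] F(bx,by,z) [ 0.3 -0.   0.3] open 0.5 0.0
```

```bash
python3 -m inch '-1 0 .0015 0 0 0 0;-1 0 .001 0 0 0 0;-1 0 0 0 0 0 0'|grep -E "cont";python3 -c "
from h import *
tip(1)";python3 -m inch '-1 0 .0015 0 0 0 0;-1 0 .001 0 0 0 0;-1 0 0 0 0 0 0'|grep -E "cont";python3 -c "
from h import *
tip(1)"
```

```text
contact_force: [-0.4, 4.2, -0.1]
t 47.42 bx 1.7 by 76.3 z 137.1 turn [-0.0018 -0.0028  0.0056] F(bx,by,z) [ 0.   4.2 -0.1] open 0.4 2.1
contact_force: [-0.9, 7.8, -0.9]
t 47.67 bx 1.8 by 75.7 z 137.2 turn [-0.0041 -0.0035  0.0071] F(bx,by,z) [-0.2  7.8 -0.9] open 0.2 3.9
```

```bash
python3 -m inch '-1 0 .0015 0 0 0 0;-1 0 0 0 0 0 0;-1 0 0 0 0 0 0'|grep -E "cont";python3 -c "
from h import *
tip(1)"; python3 -m inch '-1 0 -.006 0 0 0 0;-1 0 -.014 0 0 0 0;-1 0 0 -.02 0 0 0;-1 0 0 -.03 0 0 0;-1 0 0 -.02 0 0 0;-1 0 -.03 0 0 0 0;-1 0 0 0 0 0 0;-1 0 0 0 0 0 0'|grep cont
python3 - <<'E'
from h import *
tip(1);lev()
q=snapshot("scene")[0].astype(int);p0=np.load("scene0.npz")["p"].astype(int)
for nm,b in(("bottle",(274,298,296,330)),("driver",(360,196,412,228)),("loupe",(322,192,340,208))):
    x0,y0,x1,y1=b;print(nm,np.abs(q-p0)[y0:y1,x0:x1].mean().round(1))
E
```

```text
contact_force: [-0.4, 8.5, -1.7]
t 47.92 bx 1.9 by 74.6 z 137.2 turn [-0.0045 -0.0038  0.0075] F(bx,by,z) [ 0.3  8.5 -1.7] open 0.4 4.3
contact_force: [-0.1, -0.3, -1.1]
t 48.58 bx 0.9 by 121.9 z 207.1 turn [ 0.0002 -0.0024  0.0072] F(bx,by,z) [-0.1 -0.2 -1.1] open 0.2 0.0
scene -y 90 y 53.8 63.2 z 95.2 140.0 ang 0.02
scene +y 99 y 53.3 61.8 z 96.6 139.6 ang -0.02
scene panel -1 59 0.0944
scene panel 1 49 0.0946
top -y 39 y 55.7 64.1 z 95.2 142.8 ang -0.07
top +y 48 y 52.9 58.5 z 95.1 142.3 ang 0.03
top panel -1 80 0.0962
top panel 1 0 None
bottle 35.9
driver 24.0
loupe 27.9
```

Run:
```python
from h import *
for n,bx in(("scene",((262,295,305,332),(355,190,420,235))),("top",((205,250,230,275),(395,235,445,262)))):
    a=np.load(n+"0.npz")["p"];b=snapshot(n)[0]
    for x in bx:
        for im in(a,b): print(n,x[:2],[(t[0].round(1).tolist(),int(t[1][4])) for t in blobs(im,(170,8),x)])
    print(np.abs(a.astype(int)-b).mean())
    if n=="scene":
        for im in(a,b):
            m=im[185:215,315:345].min(2)>170;print("loupe",np.argwhere(m).mean(0),m.sum())
```

```text
scene (262, 295) [([282.3, 307.9], 49)]
scene (262, 295) [([282.4, 308.3], 56)]
scene (355, 190) [([396.8, 207.5], 159)]
scene (355, 190) [([397.0, 207.6], 168)]
30.504725260416667
loupe [13.99747793 14.86633039] 793
loupe [14.28335301 14.57024793] 847
top (205, 250) [([215.6, 259.4], 21)]
top (205, 250) []
top (395, 235) [([418.5, 249.3], 259)]
top (395, 235) [([418.5, 249.3], 260)]
13.035516927083334
```

The bottle and the screwdriver have not moved, both levers are upright with the panel home, and the robot is clear. Handing in.

```bash
python3 -c "
from plant import r
print(r.finish_job())"
```

```text
the job is handed in; nothing more can be done
None
```

The job is handed in at about 49 s: the board is home in the cage, both red levers are upright and the robot is clear; the +y lever's claw first rode over the lip, so I reopened that lever (briefly about 40 N at the wrist, with the board tilting in its guides) and closed it again; the bottle and screwdriver have not moved, and the loupe was not separately confirmed but the arm never went near it.

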